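Load the two-tier sample carrier of the particle counter

ROBOT

A 6-joint arm with a two-finger parallel gripper is mounted at the origin on the work surface. World frame = base frame: x ahead of the robot, y to its left, z up, the work surface at z = 0. Lengths are in mm, angles in degrees, forces in N, time in s.
With the tool pointing down it reaches from about 350 to 850 mm from the base axis. Payload 8.1 kg.
Tool frame: the origin (TCP) lies at the very end of the fingers, on their centre line; the grasp point (between the pads) lies 19 mm behind it (r.grasp_offset is the distance from the TCP to the grasp point, in mm); z points along the fingers, y is the line along which they close (so a half turn about z gives the same grasp; the last joint's range is limited). The gripper opens to 85 mm and grips with 20 to 120 N. Pads are 22 mm wide; open, the fingers measure 114 mm over their backs; the gripper's body (76 mm by 85 mm) begins 54 mm behind the grasp point. The pads swing forward as they close: fully open they stand 13 mm farther back than shut.
Start: joints at [61.169, 7.471, 85.268, -0, 87.261, -4.893], TCP at [243.43, 548.404, 231.292] pointing down, gripper open.
Joint ranges: [-169.43, 169.43], [-51.17, 129.36], [1.28, 143.12], [-76.62, 256.62], [0, 156.53], [-152.29, 152.29]. Speed limits (degrees/s): [136.94, 136.94, 159.86, 180, 180, 180].

INTERFACE

Orientations are given as [roll, pitch, yaw] about the fixed x, y, z axes, in that order (R = Rz(yaw) Ry(pitch) Rx(roll)).
In Python, from bench import r gives the robot as it stands.
- The arm moves only by the tool carry_out, never from a script. Its argument "commands" is a list of rows, each an object with "jaw": the finger opening in m, from 0 to 0.0854; "translation": the shift along the tool's x, y, z in m, a list of three; "spin": the turn about the tool's z in rad. A call has exactly 8 rows; each row shifts and turns the commanded pose from where the row before left it, along the tool's axes as they then stand; what a row does not reach is not made up. A row lasts 1/12 s, in which the tool goes at most 41.7 mm and 7.16 degrees, less where a joint would pass 70% of its speed; a pose out of reach is approached as far as the arm can. A call is refused whole if a number of a shift passes 0.0417 or a number of a turn 0.125, either way. A call with a gripper value outside its range is refused whole. The fingers move at their own pace and stop on an object; "squeeze" is the grip in N (left out, the last holds). Time passes only in rows, so rows that do not move let the fingers close, or fill a call up. It gives the time, the measured TCP pose, the force, the opening and the grip force at its end, in the units of the state.
- r.sense(): the state, without advancing time (a new reading comes with each control period).
- r.snapshot(name): name is "side" or "top" or "wrist"; returns a dict with "pixels" (480x640x3 uint8, blue, green, red), "K" (3x3 intrinsics, pixels), "extrinsics" (4x4, takes a point from camera to world coordinates). Camera axes: x right, y down, z forward; pixel columns grow to the right and rows downward; lengths in mm; the calibration is good to about 2 mm. A picture is of the moment at which its call begins. There is no depth.
- r.hand_in(): hands the job in; it is judged then, once.
Trained networks look in a picture, given as the dict that the camera call returned (one of the last four; its "shot" number tells which), for a name from the list of things; names that differ only in an ending like _2 or _b are one class to them, and where a whole thing is asked for, a point or a joint stands for the part that bears it (a point fixed in the world has none). Each returns a list of dicts, best first, with "score" (0 to 1); they miss things now and then, are a little off and sometimes report something else, mostly with a low value. They report only what shows in the picture. A call takes as long as a camera call. They do not tell look-alikes from the thing itself.
- r.spot_in(picture, target): "xy" ([column, row] in pixels, amid what is visible of it).
- r.regions_of(picture, target): "pixels" (480x640 bool, what is visible of it) and "xy" ([column, row] in pixels, amid what is visible of it).
- r.landmark_of(picture, target): "xy" ([column, row] in pixels: a listed point, or the origin of a listed thing).
The state is a dict: "time": time; "joint_pos": joint angles; "qd": joint speeds; "joint_efforts": joint torques, N m; "tool_pos": TCP position; "tcp_rot": TCP orientation; "ft_force": force on the tool from outside, world axes, zero at the start; "wrist_torque": the same for the moment, N m; "finger_gap": finger opening in mm; "grip_force": force on a finger pad.
Only numpy, scipy, OpenCV 4.12 (cv2) and the standard library are available. Lean on these libraries where they do the work, as an engineer would, in place of code of your own. Each camera call takes 0.05 s, during which the arm holds its last target. There are 200 camera calls.

TASK

Load the two-tier sample carrier: first stand the two round blue-capped jars upright in the carrier's base, one in each bay; then lower the loose upper tray over all four corner posts until it sits level on their shoulders; and only then stand the two flat-capped amber vials upright in that tray, one on each side of its handle. The square jar and the dropper bottle with the pointed nozzle do not belong: leave them standing where they are.

Things in the scene. Friction and masses are not known exactly. Their poses are not given: they have to be found in the camera images.
- carrier: Fixed pale base, 220 (x) x 160 mm (y), left or right of the robot. Floor at 8 mm, lip (3 mm thick) and middle rib (4 mm, along y) to 18 mm: two bays centred x=+-50, y=0. Corner posts at x=+-95, y=+-65: 22 mm thick to a shoulder at 75 mm, then a 10 mm pin, tapering from 93 mm to its tip at 105 mm. Heights above the origin: centre of underside, on the bench, z up.
- tray: Loose aluminium tray, 0.3 kg, on the bench across from the carrier. 220 (x) x 160 mm (y), floor 6 mm thick, 3 mm rim to 16 mm; 16 mm holes at x=+-95, y=+-65 take the carrier's pins, either way round. Black handle bar at the centre: 12 mm thick (x), 70 long (y), 35 to 51 mm up, uprights at its ends. Vials fit at about x=+-55, y=0. Heights above the origin: centre of underside, z up.
- jar_a: Round sample jar: white cylindrical body 42 mm in diameter and 34 mm tall, on it a blue round cap 36 mm in diameter and 12 mm high; 46 mm tall in all, about 70 g, standing upright on the bench. The two round jars are identical and interchangeable. Origin: centre of the underside, z up.
- jar_b: Round sample jar: white cylindrical body 42 mm in diameter and 34 mm tall, on it a blue round cap 36 mm in diameter and 12 mm high; 46 mm tall in all, about 70 g, standing upright on the bench. The two round jars are identical and interchangeable. Origin: centre of the underside, z up.
- vial_a: Round sample vial: amber glass cylinder 28 mm in diameter and 46 mm tall with a flat-topped white round cap 25 mm in diameter and 14 mm high; 60 mm tall in all, about 40 g, standing upright on the bench. The two flat-capped vials are identical and interchangeable. Origin: centre of the underside, z up.
- vial_b: Round sample vial: amber glass cylinder 28 mm in diameter and 46 mm tall with a flat-topped white round cap 25 mm in diameter and 14 mm high; 60 mm tall in all, about 40 g, standing upright on the bench. The two flat-capped vials are identical and interchangeable. Origin: centre of the underside, z up.
- square_jar: Look-alike to leave alone: white jar with a square body 40 mm by 40 mm, 34 mm tall, with the same blue round cap as the round jars (36 mm in diameter, 46 mm tall in all). Origin: centre of the underside, z up.
- dropper: Look-alike, leave alone: dropper bottle, amber cylinder 28 mm across and 46 tall like the vials, but with a narrow white pointed nozzle, 72 mm in all. Origin: centre of underside, z up. It, the jars, vials, square jar and three bystanders (beaker, stopper, brass weight) stand 78 mm or more apart (centres) in front of the robot.
Not all that is in view belongs to the job. Leave any green or pink look-alike of the vial_a alone.

How it is judged (in metres and radians):
On the way, in this order (a step that is already met when the one before it is completed fails the run):
1. both round jars stand upright in the base, one in each bay, let go ((((x of jar_a in the frame of carrier between 0.015 and 0.092 m and y of jar_a in the frame of carrier between -0.062 and 0.062 m and z of jar_a in the frame of carrier between 0.004 and 0.012 m and angle between jar_a's own z axis and vertical below 0.1 rad) and (x of jar_b in the frame of carrier between -0.092 and -0.015 m and y of jar_b in the frame of carrier between -0.062 and 0.062 m and z of jar_b in the frame of carrier between 0.004 and 0.012 m and angle between jar_b's own z axis and vertical below 0.1 rad)) or ((x of jar_b in the frame of carrier between 0.015 and 0.092 m and y of jar_b in the frame of carrier between -0.062 and 0.062 m and z of jar_b in the frame of carrier between 0.004 and 0.012 m and angle between jar_b's own z axis and vertical below 0.1 rad) and (x of jar_a in the frame of carrier between -0.092 and -0.015 m and y of jar_a in the frame of carrier between -0.062 and 0.062 m and z of jar_a in the frame of carrier between 0.004 and 0.012 m and angle between jar_a's own z axis and vertical below 0.1 rad))) and contact force between each of jar_a, jar_b and the fingers below 0.05 N), for 0.2 s.
2. the upper tray sits level on the shoulders of all four posts over the jars, let go ((((x of jar_a in the frame of carrier between 0.015 and 0.092 m and y of jar_a in the frame of carrier between -0.062 and 0.062 m and z of jar_a in the frame of carrier between 0.004 and 0.012 m and angle between jar_a's own z axis and vertical below 0.1 rad) and (x of jar_b in the frame of carrier between -0.092 and -0.015 m and y of jar_b in the frame of carrier between -0.062 and 0.062 m and z of jar_b in the frame of carrier between 0.004 and 0.012 m and angle between jar_b's own z axis and vertical below 0.1 rad)) or ((x of jar_b in the frame of carrier between 0.015 and 0.092 m and y of jar_b in the frame of carrier between -0.062 and 0.062 m and z of jar_b in the frame of carrier between 0.004 and 0.012 m and angle between jar_b's own z axis and vertical below 0.1 rad) and (x of jar_a in the frame of carrier between -0.092 and -0.015 m and y of jar_a in the frame of carrier between -0.062 and 0.062 m and z of jar_a in the frame of carrier between 0.004 and 0.012 m and angle between jar_a's own z axis and vertical below 0.1 rad))) and horizontal distance between tray and carrier below 0.006 m and z of tray in the frame of carrier between 0.071 and 0.079 m and angle between the x axis of tray and the x axis of carrier, either way round below 0.08 rad and angle between tray's own z axis and vertical below 0.04 rad and contact force between tray and the fingers below 0.05 N), for 0.2 s.
3. both flat-capped vials stand upright in the seated tray, one on each side of the handle, let go (horizontal distance between tray and carrier below 0.006 m and z of tray in the frame of carrier between 0.071 and 0.079 m and angle between the x axis of tray and the x axis of carrier, either way round below 0.08 rad and angle between tray's own z axis and vertical below 0.04 rad and (((x of vial_a in the frame of tray between 0.015 and 0.098 m and y of vial_a in the frame of tray between -0.068 and 0.068 m and z of vial_a in the frame of tray between 0.002 and 0.01 m and angle between vial_a's own z axis and vertical below 0.1 rad) and (x of vial_b in the frame of tray between -0.098 and -0.015 m and y of vial_b in the frame of tray between -0.068 and 0.068 m and z of vial_b in the frame of tray between 0.002 and 0.01 m and angle between vial_b's own z axis and vertical below 0.1 rad)) or ((x of vial_b in the frame of tray between 0.015 and 0.098 m and y of vial_b in the frame of tray between -0.068 and 0.068 m and z of vial_b in the frame of tray between 0.002 and 0.01 m and angle between vial_b's own z axis and vertical below 0.1 rad) and (x of vial_a in the frame of tray between -0.098 and -0.015 m and y of vial_a in the frame of tray between -0.068 and 0.068 m and z of vial_a in the frame of tray between 0.002 and 0.01 m and angle between vial_a's own z axis and vertical below 0.1 rad))) and contact force between each of vial_a, vial_b and the fingers below 0.05 N), for 0.2 s.
At the end, for the whole second after the job is handed in: Round jars upright on the base floor, one per bay; tray on all four shoulders (height +-4 mm, centred within 6 mm, turn < 0.08, tilt < 0.04 rad); flat-capped vials upright on its floor, one each side of the handle (lean < 0.1 rad); all released, at rest; look-alikes moved < 30 mm ((((x of jar_a in the frame of carrier between 0.015 and 0.092 m and y of jar_a in the frame of carrier between -0.062 and 0.062 m and z of jar_a in the frame of carrier between 0.004 and 0.012 m and angle between jar_a's own z axis and vertical below 0.1 rad) and (x of jar_b in the frame of carrier between -0.092 and -0.015 m and y of jar_b in the frame of carrier between -0.062 and 0.062 m and z of jar_b in the frame of carrier between 0.004 and 0.012 m and angle between jar_b's own z axis and vertical below 0.1 rad)) or ((x of jar_b in the frame of carrier between 0.015 and 0.092 m and y of jar_b in the frame of carrier between -0.062 and 0.062 m and z of jar_b in the frame of carrier between 0.004 and 0.012 m and angle between jar_b's own z axis and vertical below 0.1 rad) and (x of jar_a in the frame of carrier between -0.092 and -0.015 m and y of jar_a in the frame of carrier between -0.062 and 0.062 m and z of jar_a in the frame of carrier between 0.004 and 0.012 m and angle between jar_a's own z axis and vertical below 0.1 rad))) and horizontal distance between tray and carrier below 0.006 m and z of tray in the frame of carrier between 0.071 and 0.079 m and angle between the x axis of tray and the x axis of carrier, either way round below 0.08 rad and angle between tray's own z axis and vertical below 0.04 rad and (((x of vial_a in the frame of tray between 0.015 and 0.098 m and y of vial_a in the frame of tray between -0.068 and 0.068 m and z of vial_a in the frame of tray between 0.002 and 0.01 m and angle between vial_a's own z axis and vertical below 0.1 rad) and (x of vial_b in the frame of tray between -0.098 and -0.015 m and y of vial_b in the frame of tray between -0.068 and 0.068 m and z of vial_b in the frame of tray between 0.002 and 0.01 m and angle between vial_b's own z axis and vertical below 0.1 rad)) or ((x of vial_b in the frame of tray between 0.015 and 0.098 m and y of vial_b in the frame of tray between -0.068 and 0.068 m and z of vial_b in the frame of tray between 0.002 and 0.01 m and angle between vial_b's own z axis and vertical below 0.1 rad) and (x of vial_a in the frame of tray between -0.098 and -0.015 m and y of vial_a in the frame of tray between -0.068 and 0.068 m and z of vial_a in the frame of tray between 0.002 and 0.01 m and angle between vial_a's own z axis and vertical below 0.1 rad))) and linear speed of each of jar_a, jar_b, vial_a, vial_b, tray below 0.03 m/s and distance of each of square_jar, dropper from where it was at the start of the episode below 0.03 m); the robot touches nothing.
It fails at once if the square jar or the dropper bottle is moved by more than 30 mm or tipped over (distance of square_jar from where it was at the start of the episode above 0.03 m or angle between square_jar's own z axis and vertical above 0.5 rad or distance of dropper from where it was at the start of the episode above 0.03 m or angle between dropper's own z axis and vertical above 0.5 rad).
It also fails if it takes over 118 s, if anything falls off the work surface, if the arm or the gripper's body presses on something with over 40 N, if the wrist force passes 120 N, or if a joint passes its speed limit or range.

## Working session

There is one attempt and no reset: what is moved stays moved. The work goes in short steps, Python scripts to look and compute and a tool call to move; the robot and the scene stay as the last step left them, time stands still between calls to the robot, and variables do not carry over. Pictures are saved under pics/ and viewed, at most 14 in all, crops included, and the job is handed in when it is done.

Besides the shell and the picture viewer there is one more tool, called after "Request:" in YAML: its name, and indented under it one key for each argument. carry_out: Moves the arm, as the interface text tells. Its arguments: {"type":"object","properties":{"commands":{"type":"array","items":{"type":"object","properties":{"jaw":{"type":"number"},"translation":{"type":"array","items":{"type":"number"}},"spin":{"type":"number"}}}},"squeeze":{"type":"number"}},"required":["commands"]}

```bash
mkdir -p pics; ls; python3 - <<'E'
from bench import r
import cv2,numpy as np
s=r.sense();print({k:np.round(v,2).tolist() for k,v in s.items()})
for n in ("top","side"):
    p=r.snapshot(n);cv2.imwrite(f"pics/{n}0.png",p["pixels"]);print(n,p["K"],np.round(p["extrinsics"],3))
    for t in ("carrier","tray","jar_a","vial_a","square_jar","dropper"):
        print(t,[(np.round(d["xy"]).tolist(),round(d["score"],2)) for d in r.landmark_of(p,t)])
E
```

```text
pics
{'time': 0.0, 'joint_pos': [61.17, 7.51, 85.33, -0.0, 87.26, -4.89], 'qd': [0.02, -0.01, 0.06, 0.04, 0.07, 0.04], 'joint_efforts': [-0.0, -56.94, -50.05, -0.0, 0.01, -0.0], 'tool_pos': [243.13, 547.9, 230.22], 'tcp_rot': [-179.89, -0.01, 156.06], 'ft_force': [0.71, 0.02, 0.14], 'wrist_torque': [0.01, -0.0, 0.01], 'grip_force': 0.0, 'finger_gap': 84.98}
top [[506.7442225    0.         320.34054623]
 [  0.         506.7442225  234.90990836]
 [  0.           0.           1.        ]] [[ 1.20000e-02 -9.99000e-01  5.30000e-02  5.52720e+02]
 [-1.00000e+00 -1.30000e-02 -1.50000e-02  1.94900e+00]
 [ 1.60000e-02 -5.20000e-02 -9.98000e-01  1.02204e+03]
 [ 0.00000e+00  0.00000e+00  0.00000e+00  1.00000e+00]]
carrier [([451.0, 300.0], 0.59)]
tray [([170.0, 284.0], 0.67)]
jar_a [([306.0, 256.0], 0.76), ([267.0, 256.0], 0.6)]
vial_a [([362.0, 260.0], 0.75), ([362.0, 211.0], 0.66), ([326.0, 178.0], 0.49), ([391.0, 174.0], 0.46), ([401.0, 206.0], 0.45)]
square_jar [([260.0, 308.0], 0.94)]
dropper [([255.0, 309.0], 0.58), ([314.0, 207.0], 0.57), ([308.0, 256.0], 0.24)]
side [[495.02250408   0.         326.40537957]
 [  0.         495.02250408 237.36362218]
 [  0.           0.           1.        ]] [[ 8.31000e-01 -4.20000e-01  3.64000e-01  2.87546e+02]
 [-5.56000e-01 -6.24000e-01  5.50000e-01 -4.59879e+02]
 [-4.00000e-03 -6.60000e-01 -7.52000e-01  6.64753e+02]
 [ 0.00000e+00  0.00000e+00  0.00000e+00  1.00000e+00]]
carrier [([380.0, 421.0], 0.87)]
tray [([211.0, 181.0], 0.69)]
jar_a [([309.0, 255.0], 0.61), ([284.0, 229.0], 0.55), ([358.0, 231.0], 0.24)]
vial_a [([423.0, 301.0], 0.93), ([394.0, 228.0], 0.89), ([345.0, 304.0], 0.75), ([392.0, 269.0], 0.62), ([453.0, 276.0], 0.61), ([286.0, 224.0], 0.6)]
square_jar [([232.0, 248.0], 0.75)]
dropper [([358.0, 233.0], 0.67)]
```

View pics/top0.png

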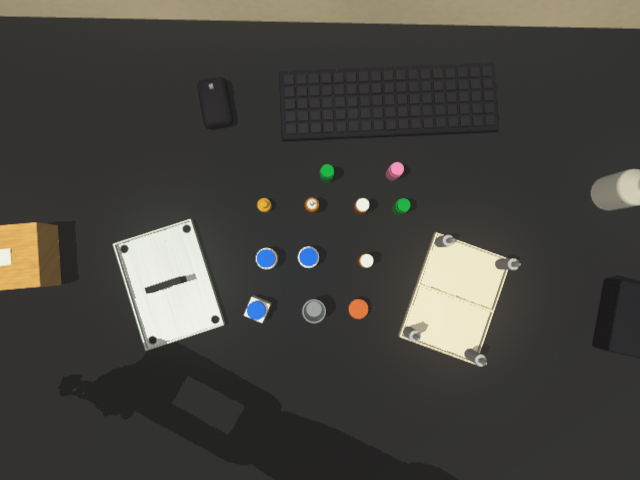

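View pics/side0.png

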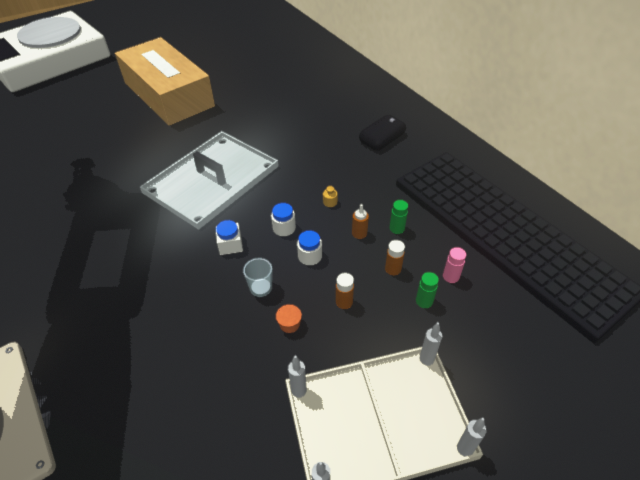

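The top picture shows the round jars at (266,258) and (308,257), with the square jar at (257,310). The flat-capped amber vials are at (362,205) and (366,261), the dropper at (312,205), the carrier on the right and the tray on the left. I'll measure these and make an enlarged crop to confirm.

```bash
cat > h.py <<'E'
import cv2,numpy as np
from bench import r
def P(p): 
    E=np.linalg.inv(p["extrinsics"]); return np.array(p["K"])@E[:3]
def tri(p,a,q,b):
    X=cv2.triangulatePoints(P(p),P(q),np.array(a,float).reshape(2,1),np.array(b,float).reshape(2,1));return (X[:3]/X[3]).ravel()
def proj(p,X):
    u=P(p)@np.r_[X,1];return u[:2]/u[2]
def onz(p,uv,z):
    T=np.array(p["extrinsics"]);d=T[:3,:3]@np.linalg.inv(p["K"])@[uv[0],uv[1],1];o=T[:3,3];return o+d*(z-o[2])/d[2]
def blobs(p,m,lo=30,hi=1500):
    n,l,s,c=cv2.connectedComponentsWithStats(m.astype(np.uint8));return [(c[i],s[i,4]) for i in range(1,n) if lo<s[i,4]<hi]
E
python3 - <<'E'
from h import *
t=r.snapshot("top");s=r.snapshot("side")
def blue(p):
    h=cv2.cvtColor(p["pixels"],cv2.COLOR_BGR2HSV);return cv2.inRange(h,(100,130,80),(130,255,255))
bt=blobs(t,blue(t));bs=blobs(s,blue(s))
for c,a in bt:
    for d,b in bs:
        X=tri(t,c,s,d);e=np.linalg.norm(proj(t,X)-c)
        if e<3 and 25<X[2]<60: print("blue",np.round(c),np.round(d),np.round(X,1),round(e,1),"z46:",np.round(onz(t,c,46),1))
def white(p):
    h=cv2.cvtColor(p["pixels"],cv2.COLOR_BGR2HSV);return cv2.inRange(h,(0,0,170),(179,50,255))
wt=blobs(t,white(t),20,300);ws=blobs(s,white(s),20,400)
for c,a in wt:
    for d,b in ws:
        X=tri(t,c,s,d);e=np.linalg.norm(proj(t,X)-c)
        if e<2 and 40<X[2]<90 and X[0]>350: print("white",np.round(c),a,np.round(d),b,np.round(X,1),round(e,1),"z60:",np.round(onz(t,c,60),1))
# tray holes
g=cv2.cvtColor(t["pixels"],cv2.COLOR_BGR2GRAY)
k=r.regions_of(t,"tray")[0];m=k["pixels"].astype(np.uint8);x,y,w,hh=cv2.boundingRect(m);print("tray box",x,y,w,hh)
c=t["pixels"]
A=cv2.resize(c[225:375,395:530],None,fx=2.9,fy=2.9,interpolation=cv2.INTER_CUBIC)
B=cv2.resize(s["pixels"][340:480,280:490],None,fx=1.9,fy=1.9,interpolation=cv2.INTER_CUBIC)
C=cv2.resize(c[185:325,240:385],None,fx=2.7,fy=2.7,interpolation=cv2.INTER_CUBIC)
M=np.zeros((600,800,3),np.uint8)
for im,(i,j) in ((A,(0,0)),(C,(0,400))): M[i:i+im.shape[0],j:j+im.shape[1]]=im[:600-i,:800-j]
cv2.imwrite("pics/m1.png",M)
D=cv2.resize(c[215:355,105:230],None,fx=3,fy=3,interpolation=cv2.INTER_CUBIC)
M=np.zeros((600,800,3),np.uint8)
for im,(i,j) in ((B,(0,400)),(D,(0,0))): M[i:i+im.shape[0],j:j+im.shape[1]]=im[:600-i,:800-j]
cv2.imwrite("pics/m2.png",M)
E
```

```text
blue [308. 257.] [309. 239.] [562.6   9.8  40.9] 0.3 z46: [562.1  10.   46. ]
blue [266. 258.] [282. 211.] [559.2  92.   40.5] 0.3 z46: [558.7  91.8  46. ]
blue [256. 310.] [227. 229.] [459.1 109.   39.6] 0.3 z46: [459.1 108.6  46. ]
white [362. 204.] 136 [396. 246.] 155 [664.3 -92.7  57.2] 0.5 z60: [663.3 -91.9  60. ]
white [311. 204.] 61 [360. 214.] 59 [664.6   4.8  47.7] 0.3 z60: [662.7   5.1  60. ]
white [366. 260.] 144 [345. 280.] 183 [ 557.  -101.2   57. ] 0.4 z60: [ 556.3 -100.4   60. ]
tray box 113 219 112 131
```

View pics/m1.png

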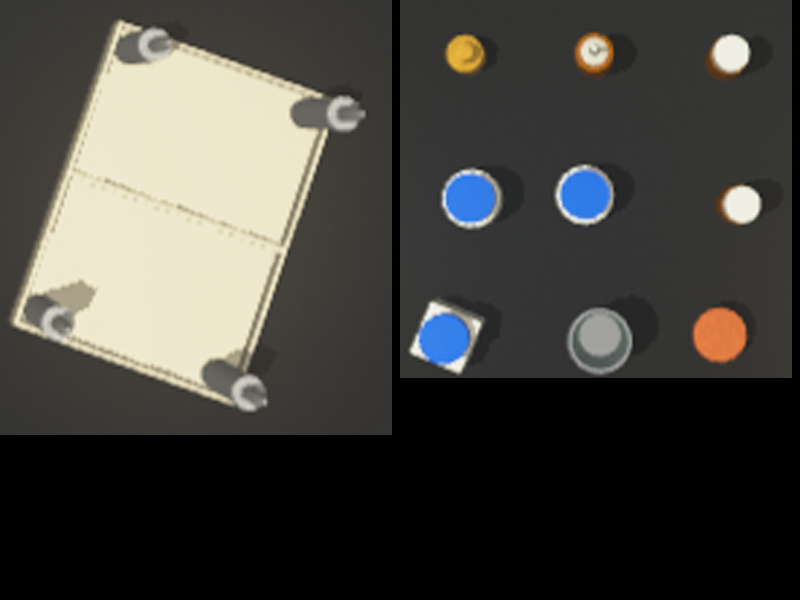

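View pics/m2.png

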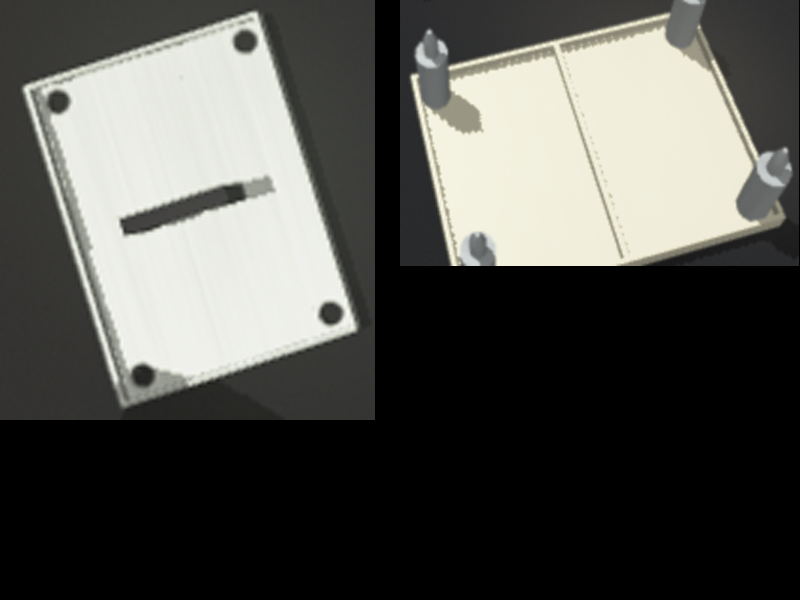

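The crop in m1 confirms the objects. The round jars are the two blue caps at (470,197) and (585,195); the blue cap at (443,338) is square. The flat white caps over amber are at (730,53) and (740,205), and the dropper at (595,52) has the nozzle. I read the pin tips and tray holes from m1 and m2.

```bash
cat >> h.py <<'E'
def fit(pts,mod):
    pts=np.array(pts)[:,:2];mod=np.array(mod,float);a=pts-pts.mean(0);b=mod-mod.mean(0)
    th=np.arctan2((b[:,0]*a[:,1]-b[:,1]*a[:,0]).sum(),(a*b).sum());R=np.array([[np.cos(th),-np.sin(th)],[np.sin(th),np.cos(th)]])
    t=pts.mean(0)-R@mod.mean(0);return t,np.degrees(th),np.linalg.norm(pts-(mod@R.T+t),axis=1)
E
python3 - <<'E'
from h import *
t=r.snapshot("top");s=r.snapshot("side")
T=[(455,239.5),(520.2,264.3),(418.4,336),(486,362.6)];S=[(436,324),(483.2,418.4),(295.8,356.3),(321.1,462.6)]
X=[tri(t,a,s,b) for a,b in zip(T,S)];print(np.round(X,1))
# carrier x axis from low-x to high-x posts
mod=[(95,65),(95,-65),(-95,65),(-95,-65)]
print("carrier tri",fit(X,mod));print("top z105",fit([onz(t,a,105) for a in T],mod))
print("side z105",fit([onz(s,a,105) for a in S],mod))
H=[(124.7,249),(187,228.7),(152.7,340.3),(215.3,319.3)]
g=t["pixels"]
k=[]
for h in H:
    x,y=int(h[0]),int(h[1]);w=cv2.cvtColor(g[y-8:y+9,x-8:x+9],cv2.COLOR_BGR2GRAY);yy,xx=np.mgrid[-8:9,-8:9]
    m=(w<110)&(xx**2+yy**2<49);k.append((x+xx[m].mean(),y+yy[m].mean()))
print(np.round(k,1))
print("tray",fit([onz(t,a,4) for a in k],mod))
hd=[((122+108*0)/3+105,215+225/3),(272/3+105,215+185/3)]
print("handle ends z51",[np.round(onz(t,a,51),1) for a in hd], onz(t,np.mean(hd,0),51))
s0=r.sense();print(np.linalg.norm(s0["tool_pos"][:2]))
w=r.snapshot("wrist");print(np.round(w["extrinsics"],2),w["K"][0][0]);cv2.imwrite("pics/w0.png",w["pixels"])
E
```

```text
[[ 594.7 -255.9  106. ]
 [ 553.3 -376.9  105.1]
 [ 419.8 -191.   100.8]
 [ 375.  -313.9  102.2]]
carrier tri (array([ 485.68809985, -284.42819916]), np.float64(-19.774344987414665), array([2.46200819, 0.81624512, 1.55219563, 0.79976102]))
top z105 (array([ 486.08537993, -284.07500046]), np.float64(-20.329614926249835), array([2.11735337, 2.0224775 , 1.72276022, 0.82408543]))
side z105 (array([ 485.38366788, -284.96382576]), np.float64(-19.108902620443903), array([2.5583313 , 0.72712163, 1.10886763, 0.81098218]))
[[123.9 248.5]
 [186.3 228.1]
 [152.2 340. ]
 [214.8 319. ]]
tray (array([505.29343289, 286.25858314]), np.float64(18.861350691096487), array([0.15261158, 0.4565887 , 0.59221976, 0.3598491 ]))
handle ends z51 [array([495. , 317.5,  51. ]), array([521.3, 223.6,  51. ])] [508.16889346 270.57582201  51.        ]
600.0043022168596
[[ 4.1000e-01  8.6000e-01  3.0000e-01  1.6618e+02]
 [ 9.1000e-01 -3.8000e-01 -1.3000e-01  5.8291e+02]
 [-0.0000e+00  3.3000e-01 -9.5000e-01  3.7276e+02]
 [ 0.0000e+00  0.0000e+00  0.0000e+00  1.0000e+00]] 334.40140982766445
```

View pics/w0.png

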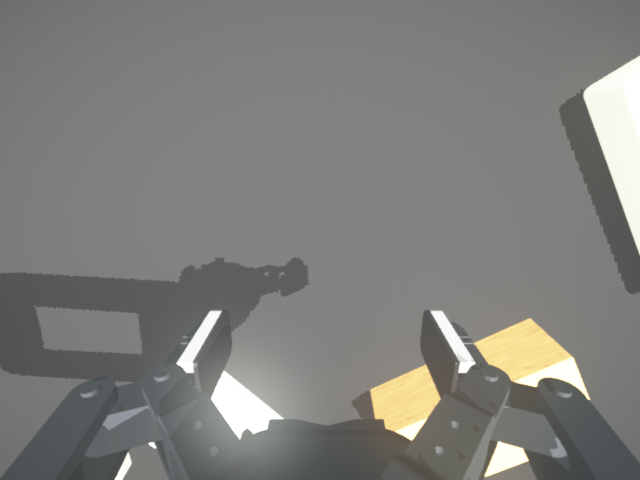

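```bash
cat > plan.py <<'E'
import json,os,sys,numpy as np
F="cmd.json"
def load(): return json.load(open(F)) if os.path.exists(F) else [243.43,548.404,231.292,156.062]
def go(*ways):
    """ways: (x,y,z,yaw,nrows); prints rows in tool axes (m, rad); keeps the commanded pose"""
    c=load()
    for x,y,z,yaw,n in ways:
        sp=round(-np.radians(yaw-c[3])/n,4); row=[]
        d=np.array([x-c[0],y-c[1],z-c[2]])
        a=np.radians(c[3]-np.degrees(sp)*n*0) if sp==0 else None
        if sp==0:
            t=np.array([np.cos(a)*d[0]+np.sin(a)*d[1],np.sin(a)*d[0]-np.cos(a)*d[1],-d[2]])/n/1000
            t=np.round(t,4); print(f"{n} x {t.tolist()} |{np.linalg.norm(t)*1e3:.1f}|")
            w=t*n*1000; c=[c[0]+np.cos(a)*w[0]+np.sin(a)*w[1],c[1]+np.sin(a)*w[0]-np.cos(a)*w[1],c[2]-w[2],c[3]]
        else:
            for i in range(n):
                a=np.radians(c[3]);dd=np.array([x-c[0],y-c[1],z-c[2]])/(n-i)
                t=np.round(np.array([np.cos(a)*dd[0]+np.sin(a)*dd[1],np.sin(a)*dd[0]-np.cos(a)*dd[1],-dd[2]])/1000,4)
                w=t*1000;print(t.tolist(),sp)
                c=[c[0]+np.cos(a)*w[0]+np.sin(a)*w[1],c[1]+np.sin(a)*w[0]-np.cos(a)*w[1],c[2]-w[2],c[3]-np.degrees(sp)]
    json.dump(c,open(F,"w"));print("cmd",np.round(c,2))
E
python3 - <<'E'
from plan import *
go((243.43,548.4,231.29,160.2,1),(558.9,91.9,100,160.2,23),(558.9,91.9,5,160.2,5))
E
```

```text
[-0.0, -0.0, 0.0] -0.0722
23 x [-0.0196, -0.014, 0.0057] |24.8|
5 x [-0.0001, -0.0001, 0.019] |19.0|
cmd [558.8   92.09   5.19 160.2 ]
```

Request:
carry_out:
  commands:
    - {"jaw": 0.06, "spin": -0.0722}
    - {"jaw": 0.06, "translation": [-0.0196, -0.014, 0.0057]}
    - {"jaw": 0.06, "translation": [-0.0196, -0.014, 0.0057]}
    - {"jaw": 0.06, "translation": [-0.0196, -0.014, 0.0057]}
    - {"jaw": 0.06, "translation": [-0.0196, -0.014, 0.0057]}
    - {"jaw": 0.06, "translation": [-0.0196, -0.014, 0.0057]}
    - {"jaw": 0.06, "translation": [-0.0196, -0.014, 0.0057]}
    - {"jaw": 0.06, "translation": [-0.0196, -0.014, 0.0057]}
  squeeze: 40

```text
invalid input
```

Request:
carry_out:
  commands:
    - {"jaw": 0.06, "translation": [-0.0196, -0.014, 0.0057]}
    - {"jaw": 0.06, "translation": [-0.0196, -0.014, 0.0057]}
    - {"jaw": 0.06, "translation": [-0.0196, -0.014, 0.0057]}
    - {"jaw": 0.06, "translation": [-0.0196, -0.014, 0.0057]}
    - {"jaw": 0.06, "translation": [-0.0196, -0.014, 0.0057]}
    - {"jaw": 0.06, "translation": [-0.0196, -0.014, 0.0057]}
    - {"jaw": 0.06, "translation": [-0.0196, -0.014, 0.0057]}
    - {"jaw": 0.06, "translation": [-0.0196, -0.014, 0.0057]}

```text
invalid input
```

Request:
carry_out:
  commands:
    - {"jaw": 0.06, "translation": [-0.0196, -0.014, 0.0057]}
    - {"jaw": 0.06, "translation": [-0.0196, -0.014, 0.0057]}
    - {"jaw": 0.06, "translation": [-0.0196, -0.014, 0.0057]}
    - {"jaw": 0.06, "translation": [-0.0196, -0.014, 0.0057]}
    - {"jaw": 0.06, "translation": [-0.0196, -0.014, 0.0057]}
    - {"jaw": 0.06, "translation": [-0.0196, -0.014, 0.0057]}
    - {"jaw": 0.06, "translation": [-0.0196, -0.014, 0.0057]}
    - {"jaw": 0.06, "translation": [-0.0196, -0.014, 0.0057]}

```text
invalid input
```

Request:
carry_out:
  commands:
    - {"jaw": 0.06, "translation": [0, 0, 0], "spin": -0.0722}
    - {"jaw": 0.06, "translation": [-0.0196, -0.014, 0.0057], "spin": 0}
    - {"jaw": 0.06, "translation": [-0.0196, -0.014, 0.0057], "spin": 0}
    - {"jaw": 0.06, "translation": [-0.0196, -0.014, 0.0057], "spin": 0}
    - {"jaw": 0.06, "translation": [-0.0196, -0.014, 0.0057], "spin": 0}
    - {"jaw": 0.06, "translation": [-0.0196, -0.014, 0.0057], "spin": 0}
    - {"jaw": 0.06, "translation": [-0.0196, -0.014, 0.0057], "spin": 0}
    - {"jaw": 0.06, "translation": [-0.0196, -0.014, 0.0057], "spin": 0}
  squeeze: 40

```text
time: 1.67
tool_pos: [339.8, 408.8, 191.2]
tcp_rot: [180.0, 0.0, 160.2]
ft_force: [-0.1, 0.1, 0.2]
finger_gap: 60.4
grip_force: 0.0
```

Request:
carry_out:
  commands:
    - {"jaw": 0.06, "translation": [-0.0196, -0.014, 0.0057], "spin": 0}
    - {"jaw": 0.06, "translation": [-0.0196, -0.014, 0.0057], "spin": 0}
    - {"jaw": 0.06, "translation": [-0.0196, -0.014, 0.0057], "spin": 0}
    - {"jaw": 0.06, "translation": [-0.0196, -0.014, 0.0057], "spin": 0}
    - {"jaw": 0.06, "translation": [-0.0196, -0.014, 0.0057], "spin": 0}
    - {"jaw": 0.06, "translation": [-0.0196, -0.014, 0.0057], "spin": 0}
    - {"jaw": 0.06, "translation": [-0.0196, -0.014, 0.0057], "spin": 0}
    - {"jaw": 0.06, "translation": [-0.0196, -0.014, 0.0057], "spin": 0}

```text
time: 2.33
tool_pos: [449.5, 250.2, 145.7]
tcp_rot: [180.0, 0.0, 160.2]
ft_force: [-0.4, -0.4, 0.1]
finger_gap: 60.0
grip_force: 0.0
```

Request:
carry_out:
  commands:
    - {"jaw": 0.06, "translation": [-0.0196, -0.014, 0.0057], "spin": 0}
    - {"jaw": 0.06, "translation": [-0.0196, -0.014, 0.0057], "spin": 0}
    - {"jaw": 0.06, "translation": [-0.0196, -0.014, 0.0057], "spin": 0}
    - {"jaw": 0.06, "translation": [-0.0196, -0.014, 0.0057], "spin": 0}
    - {"jaw": 0.06, "translation": [-0.0196, -0.014, 0.0057], "spin": 0}
    - {"jaw": 0.06, "translation": [-0.0196, -0.014, 0.0057], "spin": 0}
    - {"jaw": 0.06, "translation": [-0.0196, -0.014, 0.0057], "spin": 0}
    - {"jaw": 0.06, "translation": [-0.0196, -0.014, 0.0057], "spin": 0}

```text
time: 3.0
tool_pos: [559.2, 91.6, 100.0]
tcp_rot: [180.0, 0.0, 160.2]
ft_force: [0.3, 0.2, -0.3]
finger_gap: 60.0
grip_force: 0.0
```

```bash
python3 - <<'E'
from h import *
w=r.snapshot("wrist");t=r.snapshot("top");cv2.imwrite("pics/w1.png",w["pixels"])
h=cv2.cvtColor(w["pixels"],cv2.COLOR_BGR2HSV);m=cv2.inRange(h,(100,130,60),(130,255,255))
for c,a in blobs(w,m,200,99999): print(np.round(c),a,"z42",np.round(onz(w,c,42),1))
for p in ((558.9,91.9,46),(562.4,9.9,46)): print(proj(w,p))
E
```

```text
[290.  99.] 3573 z42 [457.8 107.5  42. ]
[324. 266.] 2439 z42 [557.7  90.9  42. ]
[211. 307.] 2095 z42 [559.4   9.   42. ]
[326.0115493  269.87619439]
[211.86197703 312.95615267]
```

View pics/w1.png

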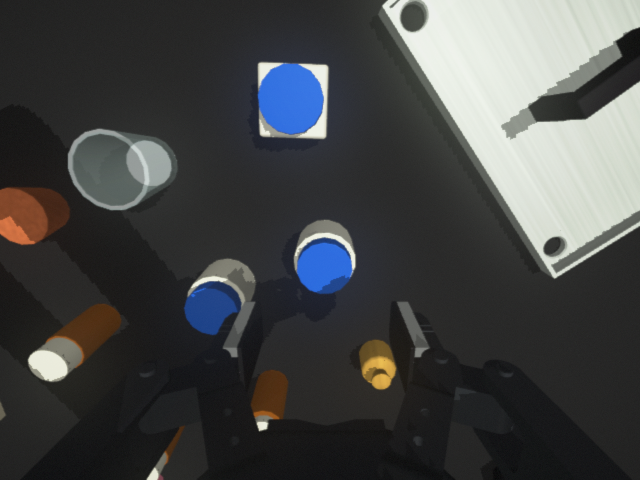

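The wrist view agrees to about 1 mm: the target jar is at (324,266) between the fingers and the other round jar is at (211,307), outside them. I'll descend and grip.

Request:
carry_out:
  commands:
    - {"jaw": 0.06, "translation": [-0.0001, -0.0001, 0.019], "spin": 0}
    - {"jaw": 0.06, "translation": [-0.0001, -0.0001, 0.019], "spin": 0}
    - {"jaw": 0.06, "translation": [-0.0001, -0.0001, 0.019], "spin": 0}
    - {"jaw": 0.06, "translation": [-0.0001, -0.0001, 0.019], "spin": 0}
    - {"jaw": 0.06, "translation": [-0.0001, -0.0001, 0.019], "spin": 0}
    - {"jaw": 0.03, "translation": [0, 0, 0], "spin": 0}
    - {"jaw": 0.03, "translation": [0, 0, 0], "spin": 0}
    - {"jaw": 0.03, "translation": [0, 0, 0], "spin": 0}
  squeeze: 40

```text
time: 3.77
tool_pos: [559.3, 92.5, 6.3]
tcp_rot: [180.0, 0.0, 160.2]
ft_force: [0.6, -0.3, -0.2]
finger_gap: 40.6
grip_force: 40.5
```

```bash
python3 - <<'E'
from plan import *
go((558.9,91.9,150,160.2,6),(532.9,-301.3,150,160.2,18),(532.9,-301.3,14.5,160.2,8))
E
```

```text
6 x [-0.0, -0.0, -0.0241] |24.1|
18 x [-0.006, -0.0211, -0.0] |21.9|
8 x [-0.0001, 0.0001, 0.0169] |16.9|
cmd [ 532.77 -301.36   14.59  160.2 ]
```

Request:
carry_out:
  commands:
    - {"jaw": 0.03, "translation": [0, 0, -0.0241], "spin": 0}
    - {"jaw": 0.03, "translation": [0, 0, -0.0241], "spin": 0}
    - {"jaw": 0.03, "translation": [0, 0, -0.0241], "spin": 0}
    - {"jaw": 0.03, "translation": [0, 0, -0.0241], "spin": 0}
    - {"jaw": 0.03, "translation": [0, 0, -0.0241], "spin": 0}
    - {"jaw": 0.03, "translation": [0, 0, -0.0241], "spin": 0}
    - {"jaw": 0.03, "translation": [-0.006, -0.0211, 0], "spin": 0}
    - {"jaw": 0.03, "translation": [-0.006, -0.0211, 0], "spin": 0}

```text
time: 4.43
tool_pos: [558.3, 48.9, 154.9]
tcp_rot: [179.8, 0.4, 160.3]
ft_force: [-0.3, -0.2, -0.8]
finger_gap: 40.6
grip_force: 40.7
```

Request:
carry_out:
  commands:
    - {"jaw": 0.03, "translation": [-0.006, -0.0211, 0], "spin": 0}
    - {"jaw": 0.03, "translation": [-0.006, -0.0211, 0], "spin": 0}
    - {"jaw": 0.03, "translation": [-0.006, -0.0211, 0], "spin": 0}
    - {"jaw": 0.03, "translation": [-0.006, -0.0211, 0], "spin": 0}
    - {"jaw": 0.03, "translation": [-0.006, -0.0211, 0], "spin": 0}
    - {"jaw": 0.03, "translation": [-0.006, -0.0211, 0], "spin": 0}
    - {"jaw": 0.03, "translation": [-0.006, -0.0211, 0], "spin": 0}
    - {"jaw": 0.03, "translation": [-0.006, -0.0211, 0], "spin": 0}

```text
time: 5.1
tool_pos: [544.5, -128.0, 152.2]
tcp_rot: [180.0, 0.2, 160.2]
ft_force: [0.8, 0.2, -0.4]
finger_gap: 41.0
grip_force: 40.7
```

Request:
carry_out:
  commands:
    - {"jaw": 0.03, "translation": [-0.006, -0.0211, 0], "spin": 0}
    - {"jaw": 0.03, "translation": [-0.006, -0.0211, 0], "spin": 0}
    - {"jaw": 0.03, "translation": [-0.006, -0.0211, 0], "spin": 0}
    - {"jaw": 0.03, "translation": [-0.006, -0.0211, 0], "spin": 0}
    - {"jaw": 0.03, "translation": [-0.006, -0.0211, 0], "spin": 0}
    - {"jaw": 0.03, "translation": [-0.006, -0.0211, 0], "spin": 0}
    - {"jaw": 0.03, "translation": [-0.006, -0.0211, 0], "spin": 0}
    - {"jaw": 0.03, "translation": [-0.006, -0.0211, 0], "spin": 0}

```text
time: 5.77
tool_pos: [532.4, -303.3, 152.2]
tcp_rot: [-180.0, 0.2, 160.2]
ft_force: [0.5, -0.9, -0.8]
finger_gap: 41.1
grip_force: 40.7
```

```bash
python3 - <<'E'
from h import *
w=r.snapshot("wrist");cv2.imwrite("pics/w2.png",w["pixels"]);np.savez("w2.npz",K=w["K"],extrinsics=w["extrinsics"])
E
```

```text
(no output)
```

View pics/w2.png

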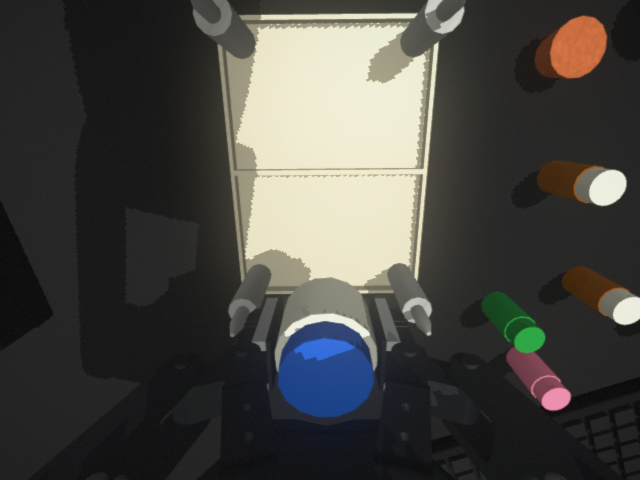

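```bash
python3 - <<'E'
from h import *
z=np.load("w2.npz");w={k:z[k] for k in z}
c=np.array([485.8,-284.4]);a=np.radians(-19.8);R=np.array([[np.cos(a),-np.sin(a)],[np.sin(a),np.cos(a)]])
for n,l,o in (("rib L",(0,-78.5,18),(236,172)),("rib R",(0,78.5,18),(426,171)),("tip nearL",(95,-65,105),(236,332)),("tip nearR",(95,65,105),(426,332)),("corner",(-110,-80,18),(216,15)),("corner",(-110,80,18),(441,15))):
    X=np.r_[c+R@l[:2],l[2]];m=R.T@(onz(w,o,l[2])[:2]-c)
    print(n,"pred",np.round(proj(w,X)),"seen",o,"carrier-frame err",np.round(m-l[:2],1))
E
```

```text
rib L pred [232. 174.] seen (236, 172) carrier-frame err [-1.5  3.6]
rib R pred [425. 174.] seen (426, 171) carrier-frame err [-2.1  0.5]
tip nearL pred [230. 337.] seen (236, 332) carrier-frame err [-3.6  4. ]
tip nearR pred [428. 337.] seen (426, 332) carrier-frame err [-3.6 -1.3]
corner pred [215.  16.] seen (216, 15) carrier-frame err [-0.3  0.7]
corner pred [442.  15.] seen (441, 15) carrier-frame err [-0.1 -0.9]
```

Request:
carry_out:
  commands:
    - {"jaw": 0.03, "translation": [-0.0001, 0.0001, 0.0169], "spin": 0}
    - {"jaw": 0.03, "translation": [-0.0001, 0.0001, 0.0169], "spin": 0}
    - {"jaw": 0.03, "translation": [-0.0001, 0.0001, 0.0169], "spin": 0}
    - {"jaw": 0.03, "translation": [-0.0001, 0.0001, 0.0169], "spin": 0}
    - {"jaw": 0.03, "translation": [-0.0001, 0.0001, 0.0169], "spin": 0}
    - {"jaw": 0.03, "translation": [-0.0001, 0.0001, 0.0169], "spin": 0}
    - {"jaw": 0.03, "translation": [-0.0001, 0.0001, 0.0169], "spin": 0}
    - {"jaw": 0.03, "translation": [-0.0001, 0.0001, 0.0169], "spin": 0}

```text
time: 6.48
tool_pos: [534.0, -301.8, 16.0]
tcp_rot: [-180.0, 0.2, 160.2]
ft_force: [0.2, -0.0, -0.9]
finger_gap: 41.0
grip_force: 40.8
```

```bash
python3 - <<'E'
from plan import *
from bench import r
s=r.sense();print(s["tool_pos"],s["ft_force"])
go((532.8,-301.4,180,160.2,8),(562.4,9.9,100,160.2,16),(562.4,9.9,5,160.2,5))
E
```

```text
[ 533.96371246 -301.83114094   15.97958935] [ 0.22403609 -0.00240976 -0.87991549]
8 x [-0.0, -0.0, -0.0207] |20.7|
16 x [0.0048, 0.0189, 0.005] |20.1|
5 x [0.0002, 0.0001, 0.019] |19.0|
cmd [562.18   9.99   5.19 160.2 ]
```

Request:
carry_out:
  commands:
    - {"jaw": 0.03, "translation": [0, 0, 0.001], "spin": 0}
    - {"jaw": 0.03, "translation": [0, 0, 0], "spin": 0}
    - {"jaw": 0.06, "translation": [0, 0, 0], "spin": 0}
    - {"jaw": 0.06, "translation": [0, 0, 0], "spin": 0}
    - {"jaw": 0.06, "translation": [0, 0, 0], "spin": 0}
    - {"jaw": 0.06, "translation": [0, 0, -0.0217], "spin": 0}
    - {"jaw": 0.06, "translation": [0, 0, -0.0207], "spin": 0}
    - {"jaw": 0.06, "translation": [0, 0, -0.0207], "spin": 0}

```text
time: 7.15
tool_pos: [532.9, -301.5, 78.2]
tcp_rot: [-180.0, 0.0, 160.2]
ft_force: [0.1, -0.2, 0.6]
finger_gap: 59.8
grip_force: 0.0
```

Request:
carry_out:
  commands:
    - {"jaw": 0.06, "translation": [0, 0, -0.0207], "spin": 0}
    - {"jaw": 0.06, "translation": [0, 0, -0.0207], "spin": 0}
    - {"jaw": 0.06, "translation": [0, 0, -0.0207], "spin": 0}
    - {"jaw": 0.06, "translation": [0, 0, -0.0207], "spin": 0}
    - {"jaw": 0.06, "translation": [0, 0, -0.0207], "spin": 0}
    - {"jaw": 0.06, "translation": [0.0048, 0.0189, 0.005], "spin": 0}
    - {"jaw": 0.06, "translation": [0.0048, 0.0189, 0.005], "spin": 0}
    - {"jaw": 0.06, "translation": [0.0048, 0.0189, 0.005], "spin": 0}

```text
time: 7.82
tool_pos: [539.2, -243.2, 167.1]
tcp_rot: [-180.0, 0.2, 160.1]
ft_force: [-0.4, -0.1, -0.5]
finger_gap: 59.9
grip_force: 0.0
```

Request:
carry_out:
  commands:
    - {"jaw": 0.06, "translation": [0.0048, 0.0189, 0.005], "spin": 0}
    - {"jaw": 0.06, "translation": [0.0048, 0.0189, 0.005], "spin": 0}
    - {"jaw": 0.06, "translation": [0.0048, 0.0189, 0.005], "spin": 0}
    - {"jaw": 0.06, "translation": [0.0048, 0.0189, 0.005], "spin": 0}
    - {"jaw": 0.06, "translation": [0.0048, 0.0189, 0.005], "spin": 0}
    - {"jaw": 0.06, "translation": [0.0048, 0.0189, 0.005], "spin": 0}
    - {"jaw": 0.06, "translation": [0.0048, 0.0189, 0.005], "spin": 0}
    - {"jaw": 0.06, "translation": [0.0048, 0.0189, 0.005], "spin": 0}

```text
time: 8.48
tool_pos: [554.1, -87.0, 126.2]
tcp_rot: [180.0, 0.1, 160.2]
ft_force: [0.2, 0.2, 0.7]
finger_gap: 60.0
grip_force: 0.0
```

Request:
carry_out:
  commands:
    - {"jaw": 0.06, "translation": [0.0048, 0.0189, 0.005], "spin": 0}
    - {"jaw": 0.06, "translation": [0.0048, 0.0189, 0.005], "spin": 0}
    - {"jaw": 0.06, "translation": [0.0048, 0.0189, 0.005], "spin": 0}
    - {"jaw": 0.06, "translation": [0.0048, 0.0189, 0.005], "spin": 0}
    - {"jaw": 0.06, "translation": [0.0048, 0.0189, 0.005], "spin": 0}
    - {"jaw": 0.06, "translation": [0.0002, 0.0001, 0.019], "spin": 0}
    - {"jaw": 0.06, "translation": [0, 0, 0], "spin": 0}
    - {"jaw": 0.06, "translation": [0, 0, 0], "spin": 0}

```text
time: 9.15
tool_pos: [562.1, 9.4, 81.0]
tcp_rot: [-180.0, -0.1, 160.2]
ft_force: [-0.5, -0.2, 0.6]
finger_gap: 59.9
grip_force: 0.0
```

```bash
python3 - <<'E'
from h import *
w=r.snapshot("wrist")
h=cv2.cvtColor(w["pixels"],cv2.COLOR_BGR2HSV);m=cv2.inRange(h,(100,130,60),(130,255,255))
for c,a in blobs(w,m,200,99999): print(np.round(c),a,"z43",np.round(onz(w,c,43),1))
print(r.sense()["tool_pos"])
t=r.snapshot("top");h=cv2.cvtColor(t["pixels"],cv2.COLOR_BGR2HSV)
for c,a in blobs(t,cv2.inRange(h,(100,130,80),(130,255,255))): print(np.round(c),a,np.round(onz(t,c,54),1))
E
```

```text
[456.  29.] 2109 z43 [461.3 110.3  43. ]
[325. 280.] 2886 z43 [560.7   9.2  43. ]
[562.80021693   9.02822243  81.83464456]
[470. 272.] 259 [ 536.2 -299.5   54. ]
[263. 311.] 41 [458.6  94.9  54. ]
```

Request:
carry_out:
  commands:
    - {"jaw": 0.06, "translation": [0.0002, 0.0001, 0.019], "spin": 0}
    - {"jaw": 0.06, "translation": [0.0002, 0.0001, 0.019], "spin": 0}
    - {"jaw": 0.06, "translation": [0.0002, 0.0001, 0.019], "spin": 0}
    - {"jaw": 0.06, "translation": [0.0002, 0.0001, 0.019], "spin": 0}
    - {"jaw": 0.03, "translation": [0, 0, 0], "spin": 0}
    - {"jaw": 0.03, "translation": [0, 0, 0], "spin": 0}
    - {"jaw": 0.03, "translation": [0, 0, 0], "spin": 0}
    - {"jaw": 0.03, "translation": [0, 0, -0.01], "spin": 0}

```text
time: 9.92
tool_pos: [561.9, 9.7, 15.5]
tcp_rot: [-180.0, -0.0, 160.2]
ft_force: [-0.8, -0.0, -1.0]
finger_gap: 40.9
grip_force: 40.6
```

```bash
python3 - <<'E'
from plan import *
c=load();c[2]+=10;json.dump(c,open(F,"w"))
go((562.4,9.9,155,160.2,6),(438.8,-267.5,155,160.2,17),(438.8,-267.5,13.8,160.2,8))
E
```

```text
6 x [-0.0, -0.0, -0.0233] |23.3|
17 x [0.0013, -0.0178, -0.0] |17.8|
8 x [-0.0, -0.0, 0.0176] |17.6|
cmd [ 438.88 -267.23   14.19  160.2 ]
```

Request:
carry_out:
  commands:
    - {"jaw": 0.03, "translation": [0, 0, -0.0233], "spin": 0}
    - {"jaw": 0.03, "translation": [0, 0, -0.0233], "spin": 0}
    - {"jaw": 0.03, "translation": [0, 0, -0.0233], "spin": 0}
    - {"jaw": 0.03, "translation": [0, 0, -0.0233], "spin": 0}
    - {"jaw": 0.03, "translation": [0, 0, -0.0233], "spin": 0}
    - {"jaw": 0.03, "translation": [0, 0, -0.0233], "spin": 0}
    - {"jaw": 0.03, "translation": [0.0013, -0.0178, 0], "spin": 0}
    - {"jaw": 0.03, "translation": [0.0013, -0.0178, 0], "spin": 0}

```text
time: 10.58
tool_pos: [550.1, -22.7, 160.3]
tcp_rot: [179.9, 0.4, 160.3]
ft_force: [-0.4, -1.4, -1.4]
finger_gap: 40.9
grip_force: 40.8
```

Request:
carry_out:
  commands:
    - {"jaw": 0.03, "translation": [0.0013, -0.0178, 0], "spin": 0}
    - {"jaw": 0.03, "translation": [0.0013, -0.0178, 0], "spin": 0}
    - {"jaw": 0.03, "translation": [0.0013, -0.0178, 0], "spin": 0}
    - {"jaw": 0.03, "translation": [0.0013, -0.0178, 0], "spin": 0}
    - {"jaw": 0.03, "translation": [0.0013, -0.0178, 0], "spin": 0}
    - {"jaw": 0.03, "translation": [0.0013, -0.0178, 0], "spin": 0}
    - {"jaw": 0.03, "translation": [0.0013, -0.0178, 0], "spin": 0}
    - {"jaw": 0.03, "translation": [0.0013, -0.0178, 0], "spin": 0}

```text
time: 11.25
tool_pos: [490.0, -154.2, 157.6]
tcp_rot: [-180.0, 0.2, 160.2]
ft_force: [0.4, 0.5, -1.5]
finger_gap: 40.5
grip_force: 40.8
```

Request:
carry_out:
  commands:
    - {"jaw": 0.03, "translation": [0.0013, -0.0178, 0], "spin": 0}
    - {"jaw": 0.03, "translation": [0.0013, -0.0178, 0], "spin": 0}
    - {"jaw": 0.03, "translation": [0.0013, -0.0178, 0], "spin": 0}
    - {"jaw": 0.03, "translation": [0.0013, -0.0178, 0], "spin": 0}
    - {"jaw": 0.03, "translation": [0.0013, -0.0178, 0], "spin": 0}
    - {"jaw": 0.03, "translation": [0.0013, -0.0178, 0], "spin": 0}
    - {"jaw": 0.03, "translation": [0.0013, -0.0178, 0], "spin": 0}
    - {"jaw": 0.03, "translation": [0, 0, 0], "spin": 0}

```text
time: 11.92
tool_pos: [438.4, -270.2, 157.6]
tcp_rot: [-179.9, 0.2, 160.1]
ft_force: [-0.0, 0.1, -0.8]
finger_gap: 40.6
grip_force: 40.8
```

Request:
carry_out:
  commands:
    - {"jaw": 0.03, "translation": [0, 0, 0.0176], "spin": 0}
    - {"jaw": 0.03, "translation": [0, 0, 0.0176], "spin": 0}
    - {"jaw": 0.03, "translation": [0, 0, 0.0176], "spin": 0}
    - {"jaw": 0.03, "translation": [0, 0, 0.0176], "spin": 0}
    - {"jaw": 0.03, "translation": [0, 0, 0.0176], "spin": 0}
    - {"jaw": 0.03, "translation": [0, 0, 0.0176], "spin": 0}
    - {"jaw": 0.03, "translation": [0, 0, 0.0176], "spin": 0}
    - {"jaw": 0.03, "translation": [0, 0, 0.0176], "spin": 0}

```text
time: 12.58
tool_pos: [440.1, -267.5, 15.4]
tcp_rot: [-180.0, 0.2, 160.2]
ft_force: [0.2, -0.1, -0.6]
finger_gap: 40.8
grip_force: 40.8
```

```bash
python3 - <<'E'
from plan import *
go((438.9,-267.2,130,160.2,6),(585,-320,260,160.2,10))
E
```

```text
6 x [-0.0, 0.0, -0.0193] |19.3|
10 x [-0.0155, -0.0, -0.013] |20.2|
cmd [ 584.72 -319.74  259.99  160.2 ]
```

Request:
carry_out:
  commands:
    - {"jaw": 0.03, "translation": [0, 0, 0.0005], "spin": 0}
    - {"jaw": 0.03, "translation": [0, 0, 0], "spin": 0}
    - {"jaw": 0.06, "translation": [0, 0, 0], "spin": 0}
    - {"jaw": 0.06, "translation": [0, 0, 0], "spin": 0}
    - {"jaw": 0.06, "translation": [0, 0, 0], "spin": 0}
    - {"jaw": 0.06, "translation": [0, 0, -0.0195], "spin": 0}
    - {"jaw": 0.06, "translation": [0, 0, -0.0195], "spin": 0}
    - {"jaw": 0.06, "translation": [0, 0, -0.0195], "spin": 0}

```text
time: 13.25
tool_pos: [438.8, -267.2, 73.4]
tcp_rot: [180.0, 0.0, 160.2]
ft_force: [-0.5, -1.0, 0.7]
finger_gap: 60.3
grip_force: 0.0
```

Request:
carry_out:
  commands:
    - {"jaw": 0.06, "translation": [0, 0, -0.0193], "spin": 0}
    - {"jaw": 0.06, "translation": [0, 0, -0.0193], "spin": 0}
    - {"jaw": 0.06, "translation": [0, 0, -0.0193], "spin": 0}
    - {"jaw": 0.06, "translation": [-0.0155, 0, -0.013], "spin": 0}
    - {"jaw": 0.06, "translation": [-0.0155, 0, -0.013], "spin": 0}
    - {"jaw": 0.06, "translation": [-0.0155, 0, -0.013], "spin": 0}
    - {"jaw": 0.06, "translation": [-0.0155, 0, -0.013], "spin": 0}
    - {"jaw": 0.06, "translation": [-0.0155, 0, -0.013], "spin": 0}

```text
time: 13.92
tool_pos: [512.6, -293.8, 196.8]
tcp_rot: [-180.0, 0.1, 160.2]
ft_force: [1.1, -0.7, -0.1]
finger_gap: 59.9
grip_force: 0.0
```

Request:
carry_out:
  commands:
    - {"jaw": 0.06, "translation": [-0.0155, 0, -0.013], "spin": 0}
    - {"jaw": 0.06, "translation": [-0.0155, 0, -0.013], "spin": 0}
    - {"jaw": 0.06, "translation": [-0.0155, 0, -0.013], "spin": 0}
    - {"jaw": 0.06, "translation": [-0.0155, 0, -0.013], "spin": 0}
    - {"jaw": 0.06, "translation": [-0.0155, 0, -0.013], "spin": 0}
    - {"jaw": 0.06, "translation": [0, 0, 0], "spin": 0}
    - {"jaw": 0.06, "translation": [0, 0, 0], "spin": 0}
    - {"jaw": 0.06, "translation": [0, 0, 0], "spin": 0}

```text
time: 14.58
tool_pos: [584.1, -319.5, 259.6]
tcp_rot: [180.0, -0.1, 160.2]
ft_force: [-0.5, 0.2, -0.1]
finger_gap: 60.0
grip_force: 0.0
```

```bash
python3 - <<'E'
from h import *
print(r.sense()["tool_pos"],r.sense()["time"])
w=r.snapshot("wrist");cv2.imwrite("pics/w3.png",w["pixels"]);np.savez("w3.npz",K=w["K"],extrinsics=w["extrinsics"])
c=np.array([485.8,-284.4]);a=np.radians(-19.8);R=np.array([[np.cos(a),-np.sin(a)],[np.sin(a),np.cos(a)]])
M=cv2.resize(w["pixels"],None,fx=1.25,fy=1.25,interpolation=cv2.INTER_CUBIC)
uv=[proj(w,np.r_[c+R@l,105]) for l in ((95,65),(95,-65),(-95,65),(-95,-65))];print(np.round(uv))
T=[cv2.resize(w["pixels"][max(0,int(v)-25):int(v)+25,max(0,int(u)-25):int(u)+25],(300,300),interpolation=cv2.INTER_CUBIC) for u,v in uv]
M=np.vstack([np.hstack(T[:2]),np.hstack(T[2:])])
cv2.imwrite("pics/m3.png",M)
h=cv2.cvtColor(w["pixels"],cv2.COLOR_BGR2HSV)
for q,a in blobs(w,cv2.inRange(h,(100,130,60),(130,255,255)),200,99999): print(np.round(q),a,R.T@(onz(w,q,52)[:2]-c))
E
```

```text
[ 584.11394813 -319.474278    259.57827082] 14.5833
[[397. 217.]
 [254. 217.]
 [415. -38.]
 [236. -37.]]
[326.  52.] 1224 [-47.62349351   0.25355081]
[325. 164.] 895 [52.75737006 -0.4457153 ]
```

View pics/m3.png

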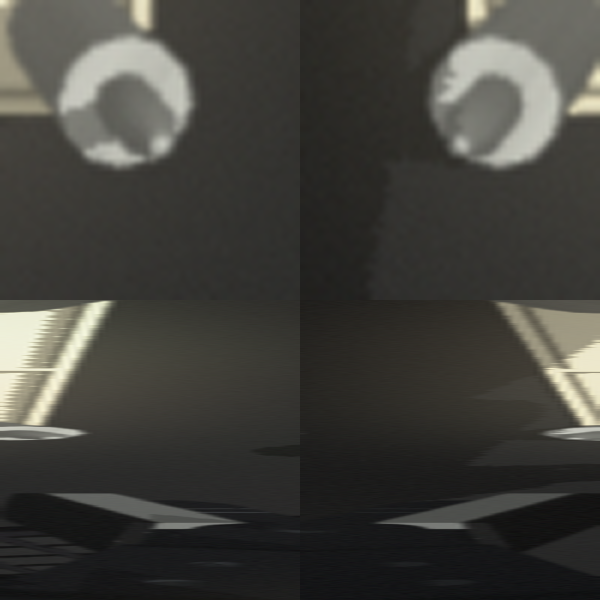

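```bash
python3 - <<'E'
from plan import *
go((650,-343.5,310,160.2,5))
E
```

```text
5 x [-0.0139, -0.0, -0.01] |17.1|
cmd [ 650.11 -343.28  309.99  160.2 ]
```

Request:
carry_out:
  commands:
    - {"jaw": 0.06, "translation": [-0.0139, 0, -0.01], "spin": 0}
    - {"jaw": 0.06, "translation": [-0.0139, 0, -0.01], "spin": 0}
    - {"jaw": 0.06, "translation": [-0.0139, 0, -0.01], "spin": 0}
    - {"jaw": 0.06, "translation": [-0.0139, 0, -0.01], "spin": 0}
    - {"jaw": 0.06, "translation": [-0.0139, 0, -0.01], "spin": 0}
    - {"jaw": 0.06, "translation": [0, 0, 0], "spin": 0}
    - {"jaw": 0.06, "translation": [0, 0, 0], "spin": 0}
    - {"jaw": 0.06, "translation": [0, 0, 0], "spin": 0}

```text
time: 15.3
tool_pos: [649.2, -343.0, 308.8]
tcp_rot: [180.0, -0.1, 160.2]
ft_force: [-0.8, -0.2, 0.1]
finger_gap: 60.4
grip_force: 0.0
```

```bash
python3 - <<'E'
from h import *
print(r.sense()["tool_pos"])
w=r.snapshot("wrist");cv2.imwrite("pics/w4.png",w["pixels"]);np.savez("w4.npz",K=w["K"],extrinsics=w["extrinsics"])
c=np.array([485.8,-284.4]);a=np.radians(-19.8);R=np.array([[np.cos(a),-np.sin(a)],[np.sin(a),np.cos(a)]])
uv=[proj(w,np.r_[c+R@l,85]) for l in ((95,65),(95,-65),(-95,65),(-95,-65))];print(np.round(uv,1))
def crop(u,v):
    return cv2.resize(cv2.getRectSubPix(w["pixels"],(50,50),(float(u),float(v))),(300,300),interpolation=cv2.INTER_CUBIC)
T=[crop(u,v) for u,v in uv]
cv2.imwrite("pics/m4.png",np.vstack([np.hstack(T[:2]),np.hstack(T[2:])]))
E
```

```text
[ 649.17558693 -342.95793389  308.8307906 ]
[[388.1 136. ]
 [263.1 136.2]
 [401.2 -97.3]
 [249.4 -97. ]]
```

View pics/m4.png

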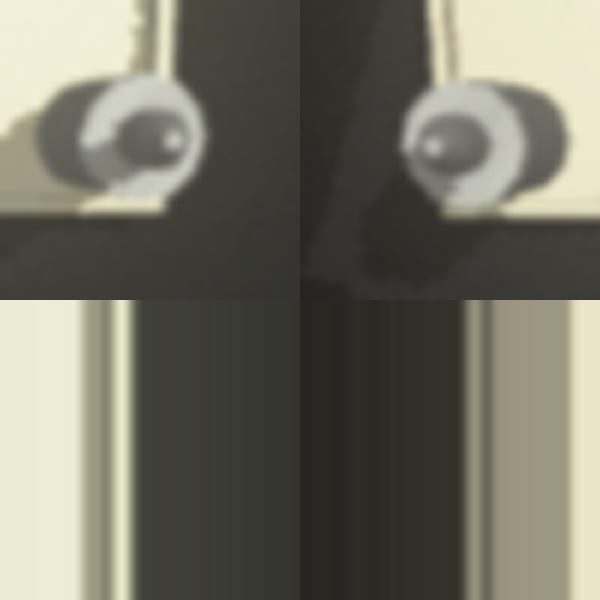

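```bash
python3 - <<'E'
from h import *
L=lambda f:{k:np.load(f)[k] for k in ("K","extrinsics")}
w3,w4,w2=L("w3.npz"),L("w4.npz"),L("w2.npz")
c=np.array([485.8,-284.4]);a=np.radians(-19.8);R=np.array([[np.cos(a),-np.sin(a)],[np.sin(a),np.cos(a)]])
A=proj(w3,np.r_[c+R@(95,65),105]).astype(int)-25;B=proj(w3,np.r_[c+R@(95,-65),105]).astype(int)-25
p3=[A+np.array([126,101])/6-.5,B+np.array([195,101])/6-.5,A+np.array([160,145])/6-.5,B+np.array([162,145])/6-.5]
p4=[(387.3,133.8),(265.4,135.2),(392.3,134.3),(260.3,135.5)]
l=[(95,65),(95,-65)]*2;z=[75,75,105,105]
for i in range(4):
    X=tri(w3,p3[i],w4,p4[i]);print("tri",np.round(X,1),"w3",np.round(R.T@(onz(w3,p3[i],z[i])[:2]-c)-l[i],1),"w4",np.round(R.T@(onz(w4,p4[i],z[i])[:2]-c)-l[i],1))
t=r.snapshot("top")
# top view: shoulder discs, m1 crop readings /2.9
for q,ll in (((153,44),(95,65)),((344,113),(95,-65)),((56,322),(-95,65)),((249,393),(-95,-65))):
    u=(395+(q[0]+.5)/2.9-.5,225+(q[1]+.5)/2.9-.5);print("top shoulder err",np.round(R.T@(onz(t,u,75)[:2]-c)-ll,1))
E
```

```text
tri [ 595.5 -254.    74.2] w3 [-2.2  0.5] w4 [-2.1  0.8]
tri [ 552.5 -377.1   72.7] w3 [-1.3  0.8] w4 [-0.8  0.8]
tri [ 595.6 -254.3  103.9] w3 [-2.1  0.1] w4 [-1.9  0.5]
tri [ 552.6 -376.7  103.3] w3 [-1.3  1.3] w4 [-0.9  0.9]
top shoulder err [-2.1  3.6]
top shoulder err [-0.7  2.3]
top shoulder err [-1.8  1.9]
top shoulder err [-1.   0.3]
```

The base carries both jars at about (±50, 0), upright at cap height. Two wrist views and the top view put the carrier at about (484.6, -283.3) with yaw -19.3°. Next is the tray.

```bash
python3 - <<'E'
from plan import *
c=load()
go((c[0],c[1],c[2],108.9,8));c=load()
go((505.3,286.3,150,108.9,24))
E
```

```text
[0.0, 0.0, -0.0] 0.1119
[0.0, 0.0, -0.0] 0.1119
[0.0, 0.0, -0.0] 0.1119
[0.0, 0.0, -0.0] 0.1119
[0.0, 0.0, -0.0] 0.1119
[0.0, 0.0, -0.0] 0.1119
[0.0, 0.0, -0.0] 0.1119
[0.0, 0.0, -0.0] 0.1119
cmd [ 650.11 -343.28  309.99  108.91]
24 x [0.0268, 0.0028, 0.0067] |27.8|
cmd [505.26 286.99 149.19 108.91]
```

Request:
carry_out:
  commands:
    - {"jaw": 0.06, "translation": [0, 0, 0], "spin": 0.1119}
    - {"jaw": 0.06, "translation": [0, 0, 0], "spin": 0.1119}
    - {"jaw": 0.06, "translation": [0, 0, 0], "spin": 0.1119}
    - {"jaw": 0.06, "translation": [0, 0, 0], "spin": 0.1119}
    - {"jaw": 0.06, "translation": [0, 0, 0], "spin": 0.1119}
    - {"jaw": 0.06, "translation": [0, 0, 0], "spin": 0.1119}
    - {"jaw": 0.06, "translation": [0, 0, 0], "spin": 0.1119}
    - {"jaw": 0.06, "translation": [0, 0, 0], "spin": 0.1119}

```text
time: 16.07
tool_pos: [649.3, -343.0, 309.7]
tcp_rot: [-180.0, -0.0, 108.6]
ft_force: [-0.5, 0.3, -0.2]
finger_gap: 60.3
grip_force: 0.0
```

Request:
carry_out:
  commands:
    - {"jaw": 0.06, "translation": [0.0268, 0.0028, 0.0067], "spin": 0}
    - {"jaw": 0.06, "translation": [0.0268, 0.0028, 0.0067], "spin": 0}
    - {"jaw": 0.06, "translation": [0.0268, 0.0028, 0.0067], "spin": 0}
    - {"jaw": 0.06, "translation": [0.0268, 0.0028, 0.0067], "spin": 0}
    - {"jaw": 0.06, "translation": [0.0268, 0.0028, 0.0067], "spin": 0}
    - {"jaw": 0.06, "translation": [0.0268, 0.0028, 0.0067], "spin": 0}
    - {"jaw": 0.06, "translation": [0.0268, 0.0028, 0.0067], "spin": 0}
    - {"jaw": 0.06, "translation": [0.0268, 0.0028, 0.0067], "spin": 0}

```text
time: 16.73
tool_pos: [600.4, -131.8, 255.7]
tcp_rot: [-180.0, -0.0, 108.9]
ft_force: [1.5, 0.7, 0.5]
finger_gap: 59.9
grip_force: 0.0
```

Request:
carry_out:
  commands:
    - {"jaw": 0.06, "translation": [0.0268, 0.0028, 0.0067], "spin": 0}
    - {"jaw": 0.06, "translation": [0.0268, 0.0028, 0.0067], "spin": 0}
    - {"jaw": 0.06, "translation": [0.0268, 0.0028, 0.0067], "spin": 0}
    - {"jaw": 0.06, "translation": [0.0268, 0.0028, 0.0067], "spin": 0}
    - {"jaw": 0.06, "translation": [0.0268, 0.0028, 0.0067], "spin": 0}
    - {"jaw": 0.06, "translation": [0.0268, 0.0028, 0.0067], "spin": 0}
    - {"jaw": 0.06, "translation": [0.0268, 0.0028, 0.0067], "spin": 0}
    - {"jaw": 0.06, "translation": [0.0268, 0.0028, 0.0067], "spin": 0}

```text
time: 17.4
tool_pos: [552.1, 77.9, 202.2]
tcp_rot: [-180.0, -0.0, 108.9]
ft_force: [0.5, 0.0, -0.3]
finger_gap: 59.8
grip_force: 0.0
```

Request:
carry_out:
  commands:
    - {"jaw": 0.06, "translation": [0.0268, 0.0028, 0.0067], "spin": 0}
    - {"jaw": 0.06, "translation": [0.0268, 0.0028, 0.0067], "spin": 0}
    - {"jaw": 0.06, "translation": [0.0268, 0.0028, 0.0067], "spin": 0}
    - {"jaw": 0.06, "translation": [0.0268, 0.0028, 0.0067], "spin": 0}
    - {"jaw": 0.06, "translation": [0.0268, 0.0028, 0.0067], "spin": 0}
    - {"jaw": 0.06, "translation": [0.0268, 0.0028, 0.0067], "spin": 0}
    - {"jaw": 0.06, "translation": [0.0268, 0.0028, 0.0067], "spin": 0}
    - {"jaw": 0.06, "translation": [0.0268, 0.0028, 0.0067], "spin": 0}

```text
time: 18.07
tool_pos: [503.9, 287.7, 148.6]
tcp_rot: [-180.0, 0.0, 108.9]
ft_force: [-0.5, -0.4, 0.6]
finger_gap: 60.1
grip_force: 0.0
```

```bash
python3 - <<'E'
from h import *
s=r.sense();print(s["tool_pos"],s["tcp_rot"])
w=r.snapshot("wrist");cv2.imwrite("pics/w5.png",w["pixels"]);np.savez("w5.npz",K=w["K"],extrinsics=w["extrinsics"])
c=np.array([505.3,286.3]);a=np.radians(18.9);R=np.array([[np.cos(a),-np.sin(a)],[np.sin(a),np.cos(a)]])
for l in ((6,35,51),(6,-35,51),(-6,35,51),(-6,-35,51),(95,65,6),(95,-65,6),(-95,65,6),(-95,-65,6)): print(l,np.round(proj(w,np.r_[c+R@l[:2],l[2]])))
E
```

```text
[503.91884148 287.71705413 148.63304885] [-1.79977698e+02  5.18043818e-03  1.08899955e+02]
(6, 35, 51) [336. 204.]
(6, -35, 51) [335. 291.]
(-6, 35, 51) [320. 204.]
(-6, -35, 51) [320. 291.]
(95, 65, 6) [443. 156.]
(95, -65, 6) [427. 297.]
(-95, 65, 6) [212. 157.]
(-95, -65, 6) [228. 298.]
```

View pics/w5.png

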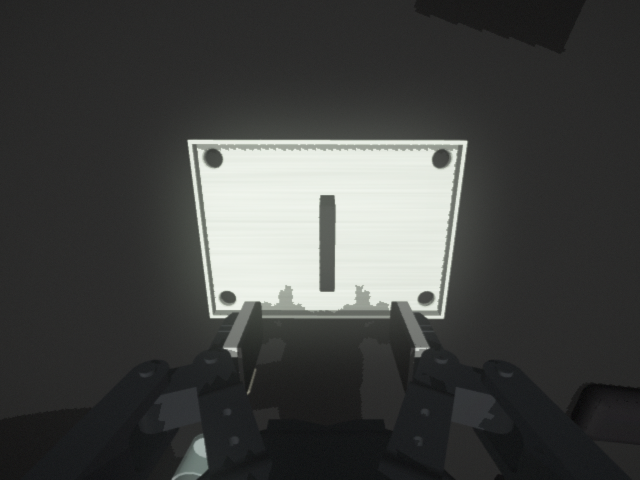

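The tray is where predicted: holes at (212,158), (441,158), (227,298) and (427,297), and the handle at columns 320–335. I'll descend and grip the bar.

```bash
python3 - <<'E'
from plan import *
go((505.3,286.3,24,108.91,8));go((505.3,286.3,190,108.91,10));c=load()
go((c[0],c[1],c[2],70.7,6));go((484.6,-283.3,190,70.7,26))
E
```

```text
8 x [-0.0001, -0.0, 0.0156] |15.6|
cmd [505.52 286.23  24.39 108.91]
10 x [0.0, -0.0, -0.0166] |16.6|
cmd [505.52 286.23 190.39 108.91]
[0.0, 0.0, -0.0] 0.1111
[0.0, 0.0, -0.0] 0.1111
[0.0, 0.0, -0.0] 0.1111
[0.0, 0.0, -0.0] 0.1111
[0.0, 0.0, -0.0] 0.1111
[0.0, 0.0, -0.0] 0.1111
cmd [505.52 286.23 190.39  70.71]
26 x [-0.0209, 0.0065, 0.0] |21.9|
cmd [ 485.56 -282.49  190.39   70.71]
```

Request:
carry_out:
  commands:
    - {"jaw": 0.06, "translation": [-0.0001, 0, 0.0156], "spin": 0}
    - {"jaw": 0.06, "translation": [-0.0001, 0, 0.0156], "spin": 0}
    - {"jaw": 0.06, "translation": [-0.0001, 0, 0.0156], "spin": 0}
    - {"jaw": 0.06, "translation": [-0.0001, 0, 0.0156], "spin": 0}
    - {"jaw": 0.06, "translation": [-0.0001, 0, 0.0156], "spin": 0}
    - {"jaw": 0.06, "translation": [-0.0001, 0, 0.0156], "spin": 0}
    - {"jaw": 0.06, "translation": [-0.0001, 0, 0.0156], "spin": 0}
    - {"jaw": 0.06, "translation": [-0.0001, 0, 0.0156], "spin": 0}

```text
time: 18.78
tool_pos: [504.7, 285.5, 23.6]
tcp_rot: [-180.0, 0.0, 108.9]
ft_force: [-0.3, 1.2, 0.4]
finger_gap: 60.0
grip_force: 0.0
```

Request:
carry_out:
  commands:
    - {"jaw": 0.0, "translation": [0, 0, 0], "spin": 0}
    - {"jaw": 0.0, "translation": [0, 0, 0], "spin": 0}
    - {"jaw": 0.0, "translation": [0, 0, 0], "spin": 0}
    - {"jaw": 0.0, "translation": [0, 0, 0], "spin": 0}
    - {"jaw": 0.0, "translation": [0, 0, 0], "spin": 0}
    - {"jaw": 0.0, "translation": [0, 0, 0], "spin": 0}
    - {"jaw": 0.0, "translation": [0, 0, 0], "spin": 0}
    - {"jaw": 0.0, "translation": [0, 0, 0], "spin": 0}
  squeeze: 80

```text
time: 19.45
tool_pos: [506.6, 286.6, 26.2]
tcp_rot: [179.9, -0.0, 108.9]
ft_force: [-2.0, -1.0, 7.1]
finger_gap: 10.4
grip_force: 80.0
```

Request:
carry_out:
  commands:
    - {"jaw": 0.0, "translation": [0, 0, -0.0166], "spin": 0}
    - {"jaw": 0.0, "translation": [0, 0, -0.0166], "spin": 0}
    - {"jaw": 0.0, "translation": [0, 0, -0.0166], "spin": 0}
    - {"jaw": 0.0, "translation": [0, 0, -0.0166], "spin": 0}
    - {"jaw": 0.0, "translation": [0, 0, -0.0166], "spin": 0}
    - {"jaw": 0.0, "translation": [0, 0, -0.0166], "spin": 0}
    - {"jaw": 0.0, "translation": [0, 0, -0.0166], "spin": 0}
    - {"jaw": 0.0, "translation": [0, 0, -0.0166], "spin": 0}

```text
time: 20.12
tool_pos: [505.1, 286.1, 157.7]
tcp_rot: [-180.0, 0.0, 108.9]
ft_force: [0.9, 0.3, -3.2]
finger_gap: 10.5
grip_force: 78.6
```

Request:
carry_out:
  commands:
    - {"jaw": 0.0, "translation": [0, 0, -0.0166], "spin": 0}
    - {"jaw": 0.0, "translation": [0, 0, -0.0166], "spin": 0}
    - {"jaw": 0.0, "translation": [0, 0, 0], "spin": 0.1111}
    - {"jaw": 0.0, "translation": [0, 0, 0], "spin": 0.1111}
    - {"jaw": 0.0, "translation": [0, 0, 0], "spin": 0.1111}
    - {"jaw": 0.0, "translation": [0, 0, 0], "spin": 0.1111}
    - {"jaw": 0.0, "translation": [0, 0, 0], "spin": 0.1111}
    - {"jaw": 0.0, "translation": [0, 0, 0], "spin": 0.1111}

```text
time: 20.78
tool_pos: [505.1, 286.1, 190.1]
tcp_rot: [-180.0, 0.0, 70.4]
ft_force: [-0.8, 0.1, -3.2]
finger_gap: 10.7
grip_force: 78.6
```

Request:
carry_out:
  commands:
    - {"jaw": 0.0, "translation": [-0.0209, 0.0065, 0], "spin": 0}
    - {"jaw": 0.0, "translation": [-0.0209, 0.0065, 0], "spin": 0}
    - {"jaw": 0.0, "translation": [-0.0209, 0.0065, 0], "spin": 0}
    - {"jaw": 0.0, "translation": [-0.0209, 0.0065, 0], "spin": 0}
    - {"jaw": 0.0, "translation": [-0.0209, 0.0065, 0], "spin": 0}
    - {"jaw": 0.0, "translation": [-0.0209, 0.0065, 0], "spin": 0}
    - {"jaw": 0.0, "translation": [-0.0209, 0.0065, 0], "spin": 0}
    - {"jaw": 0.0, "translation": [-0.0209, 0.0065, 0], "spin": 0}

```text
time: 21.45
tool_pos: [498.8, 110.2, 190.2]
tcp_rot: [-180.0, 0.0, 70.7]
ft_force: [0.2, -0.4, -3.6]
finger_gap: 10.2
grip_force: 78.6
```

Request:
carry_out:
  commands:
    - {"jaw": 0.0, "translation": [-0.0209, 0.0065, 0], "spin": 0}
    - {"jaw": 0.0, "translation": [-0.0209, 0.0065, 0], "spin": 0}
    - {"jaw": 0.0, "translation": [-0.0209, 0.0065, 0], "spin": 0}
    - {"jaw": 0.0, "translation": [-0.0209, 0.0065, 0], "spin": 0}
    - {"jaw": 0.0, "translation": [-0.0209, 0.0065, 0], "spin": 0}
    - {"jaw": 0.0, "translation": [-0.0209, 0.0065, 0], "spin": 0}
    - {"jaw": 0.0, "translation": [-0.0209, 0.0065, 0], "spin": 0}
    - {"jaw": 0.0, "translation": [-0.0209, 0.0065, 0], "spin": 0}

```text
time: 22.12
tool_pos: [492.7, -64.7, 190.3]
tcp_rot: [-180.0, 0.0, 70.7]
ft_force: [0.7, -0.1, -3.1]
finger_gap: 10.4
grip_force: 78.6
```

Request:
carry_out:
  commands:
    - {"jaw": 0.0, "translation": [-0.0209, 0.0065, 0], "spin": 0}
    - {"jaw": 0.0, "translation": [-0.0209, 0.0065, 0], "spin": 0}
    - {"jaw": 0.0, "translation": [-0.0209, 0.0065, 0], "spin": 0}
    - {"jaw": 0.0, "translation": [-0.0209, 0.0065, 0], "spin": 0}
    - {"jaw": 0.0, "translation": [-0.0209, 0.0065, 0], "spin": 0}
    - {"jaw": 0.0, "translation": [-0.0209, 0.0065, 0], "spin": 0}
    - {"jaw": 0.0, "translation": [-0.0209, 0.0065, 0], "spin": 0}
    - {"jaw": 0.0, "translation": [-0.0209, 0.0065, 0], "spin": 0}

```text
time: 22.78
tool_pos: [486.6, -239.6, 190.2]
tcp_rot: [-180.0, -0.0, 70.7]
ft_force: [0.7, 0.3, -3.9]
finger_gap: 10.6
grip_force: 78.6
```

```bash
python3 - <<'E'
from plan import *
go((484.6,-283.3,140,70.71,6))
E
```

```text
6 x [-0.0002, -0.0001, 0.0084] |8.4|
cmd [ 484.6  -283.43  139.99   70.71]
```

Request:
carry_out:
  commands:
    - {"jaw": 0.0, "translation": [-0.0209, 0.0065, 0], "spin": 0}
    - {"jaw": 0.0, "translation": [-0.0209, 0.0065, 0], "spin": 0}
    - {"jaw": 0.0, "translation": [-0.0002, -0.0001, 0.0084], "spin": 0}
    - {"jaw": 0.0, "translation": [-0.0002, -0.0001, 0.0084], "spin": 0}
    - {"jaw": 0.0, "translation": [-0.0002, -0.0001, 0.0084], "spin": 0}
    - {"jaw": 0.0, "translation": [-0.0002, -0.0001, 0.0084], "spin": 0}
    - {"jaw": 0.0, "translation": [-0.0002, -0.0001, 0.0084], "spin": 0}
    - {"jaw": 0.0, "translation": [-0.0002, -0.0001, 0.0084], "spin": 0}

```text
time: 23.45
tool_pos: [484.5, -282.5, 138.9]
tcp_rot: [-180.0, -0.0, 70.8]
ft_force: [-0.5, 0.8, -4.2]
finger_gap: 10.7
grip_force: 78.7
```

```bash
python3 - <<'E'
from h import *
s=r.sense();print(s["tool_pos"],s["tcp_rot"])
t=r.snapshot("top");s=r.snapshot("side");w=r.snapshot("wrist")
for n,p in (("t",t),("s",s),("w",w)): cv2.imwrite(f"pics/{n}6.png",p["pixels"]);np.savez(f"{n}6.npz",K=p["K"],extrinsics=p["extrinsics"])
c=np.array([484.6,-283.3]);a=np.radians(-19.3);R=np.array([[np.cos(a),-np.sin(a)],[np.sin(a),np.cos(a)]])
def crop(p,u,sz=40,o=200): return cv2.resize(cv2.getRectSubPix(p["pixels"],(sz,sz),(float(u[0]),float(u[1]))),(o,o),interpolation=cv2.INTER_CUBIC)
rows=[]
for p in (t,w,s):
    T=[]
    for l in ((95,65),(95,-65),(-95,65),(-95,-65)):
        u=proj(p,np.r_[c+R@l,121]);print(np.round(u,1));T.append(crop(p,u))
    rows.append(np.hstack(T))
cv2.imwrite("pics/m6.png",np.vstack(rows))
E
```

```text
[ 484.47883122 -282.49318557  138.88789678] [-1.79957851e+02 -1.69761224e-02  7.07747679e+01]
[455.4 239.1]
[523.9 264. ]
[420.3 340.1]
[489.5 365.3]
[534.6 174. ]
[490.1 396.7]
[127.4 173.9]
[169.6 396. ]
[438.4 315.9]
[484.4 412.6]
[293.2 349.5]
[318.8 457.3]
```

View pics/m6.png

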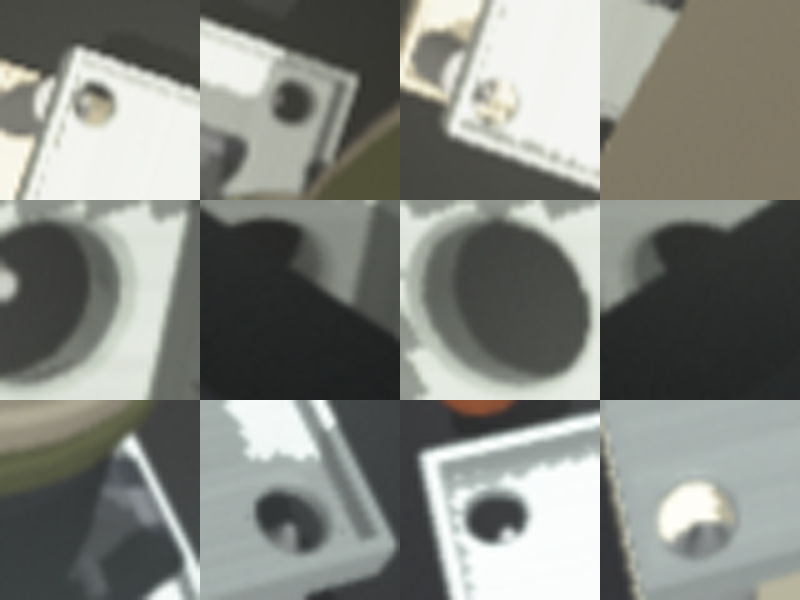

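```bash
python3 - <<'E'
from h import *
L=lambda f:{k:np.load(f)[k] for k in ("K","extrinsics")}
t,s,w=L("t6.npz"),L("s6.npz"),L("w6.npz")
O=lambda b,q:(b[0]+(q[0]-100)/5,b[1]+(q[1]-100)/5)
T=[O((455.4,239.1),(95,103)),O((523.9,264),(94,102)),O((420.3,340.1),(95,100))]
S={1:O((484.4,412.6),(92,122)),2:O((293.2,349.5),(97,118)),3:O((318.8,457.3),(97,120))}
W={0:O((534.6,174),(52,100)),2:O((127.4,173.9),(105,101))}  # hole outline centres
for i in (1,2):print("hole",i,np.round(tri(t,T[i],s,S[i]),1))
for i in (0,2): print("hole tw",i,np.round(tri(t,T[i],w,W[i]),1),)
m=[(95,65),(95,-65),(-95,65),(-95,-65)]
for z in (115,119,121):
  f=lambda p,D:fit([onz(p,D[i],z) for i in D],[m[i] for i in D])
  for n,p,D in (("top",t,dict(enumerate(T))),("side",s,S),("wrist",w,W)):
    c,y,e=f(p,D);print(z,n,np.round(c,1),round(y,2),np.round(e,1))
pins={1:(482,418.2),2:(294.6,355.5),3:(318.2,461.7)}
c,y,e=fit([onz(s,pins[i],105) for i in pins],[m[i] for i in pins]);print("pins side",np.round(c,1),y,e)
E
```

```text
hole 1 [ 552.  -377.4  112.4]
hole 2 [ 415.1 -190.5  113.1]
hole tw 0 [ 595.1 -253.6  114. ]
hole tw 2 [ 415.7 -189.8  118. ]
115 top [ 483.8 -283.2] -19.34 [0.2 0.5 0.4]
115 side [ 482.7 -284.7] -19.42 [0.2 0.4 0.4]
115 wrist [ 482.5 -283.4] -19.27 [1.1 1.1]
119 top [ 483.9 -282. ] -19.34 [0.3 0.  0.3]
119 side [ 481.6 -285.9] -19.42 [1.  0.4 0.7]
119 wrist [ 482.6 -282.9] -19.27 [1.3 1.3]
121 top [ 484.  -281.4] -19.34 [0.4 0.2 0.5]
121 side [ 481.  -286.5] -19.42 [1.5 0.8 1. ]
121 wrist [ 482.7 -282.7] -19.27 [2.5 2.5]
pins side [ 485.1 -283.5] -19.55619150543336 [0.80466368 0.305195   0.94597636]
```

```bash
python3 - <<'E'
from plan import *
go((486.4,-283.0,140,70.71,2),(486.4,-283.0,128,70.71,4))
E
```

```text
2 x [0.0005, 0.0008, -0.0] |0.9|
4 x [0.0, -0.0, 0.003] |3.0|
cmd [ 486.44 -283.01  127.99   70.71]
```

Request:
carry_out:
  commands:
    - {"jaw": 0.0, "translation": [0.0005, 0.0008, 0], "spin": 0}
    - {"jaw": 0.0, "translation": [0.0005, 0.0008, 0], "spin": 0}
    - {"jaw": 0.0, "translation": [0, 0, 0], "spin": 0}
    - {"jaw": 0.0, "translation": [0, 0, 0.003], "spin": 0}
    - {"jaw": 0.0, "translation": [0, 0, 0.003], "spin": 0}
    - {"jaw": 0.0, "translation": [0, 0, 0.003], "spin": 0}
    - {"jaw": 0.0, "translation": [0, 0, 0.003], "spin": 0}
    - {"jaw": 0.0, "translation": [0, 0, 0], "spin": 0}

```text
time: 24.27
tool_pos: [485.9, -282.7, 126.9]
tcp_rot: [-179.9, -0.0, 70.7]
ft_force: [-0.3, 1.3, -4.8]
finger_gap: 10.3
grip_force: 78.6
```

```bash
python3 - <<'E'
from h import *
s=r.sense();print(s["tool_pos"],s["ft_force"],s["wrist_torque"])
t=r.snapshot("top");s=r.snapshot("side");w=r.snapshot("wrist")
c=np.array([484.6,-283.3]);a=np.radians(-19.3);R=np.array([[np.cos(a),-np.sin(a)],[np.sin(a),np.cos(a)]])
def crop(p,u,sz=40,o=200): return cv2.resize(cv2.getRectSubPix(p["pixels"],(sz,sz),(float(u[0]),float(u[1]))),(o,o),interpolation=cv2.INTER_CUBIC)
rows=[]
for p in (t,w,s):
    rows.append(np.hstack([crop(p,proj(p,np.r_[c+R@l,103]),60 if p is w else 40) for l in ((95,65),(95,-65),(-95,65),(-95,-65))]))
cv2.imwrite("pics/m7.png",np.vstack(rows))
E
```

```text
[ 485.8619977  -282.6547119   126.92668725] [-0.25148915  1.25505687 -4.82317343] [0.00857887 0.00227805 0.0119814 ]
```

View pics/m7.png

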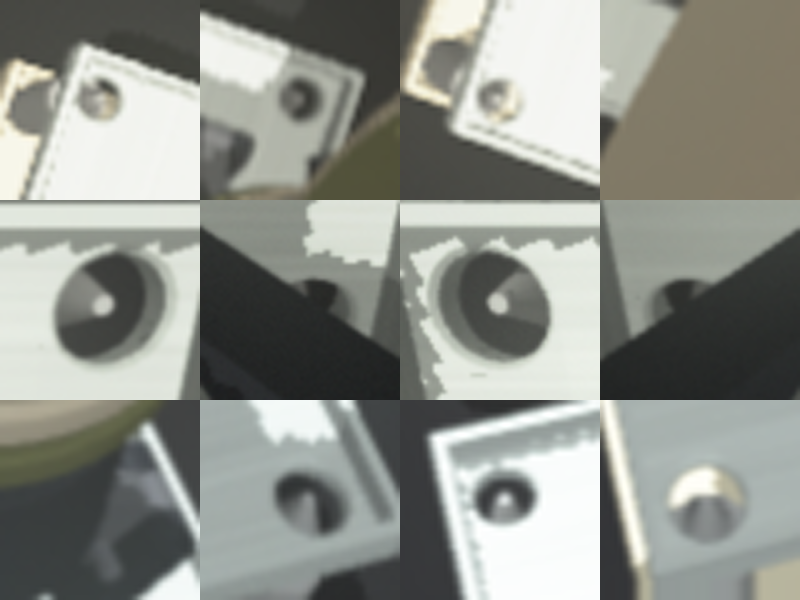

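The pin tips are inside the holes, near centre, and the wrist feels only the tray's weight. I'll go on lowering.

Request:
carry_out:
  commands:
    - {"jaw": 0.0, "translation": [0, 0, 0.0025], "spin": 0}
    - {"jaw": 0.0, "translation": [0, 0, 0.0025], "spin": 0}
    - {"jaw": 0.0, "translation": [0, 0, 0.0025], "spin": 0}
    - {"jaw": 0.0, "translation": [0, 0, 0.0025], "spin": 0}
    - {"jaw": 0.0, "translation": [0, 0, 0.0025], "spin": 0}
    - {"jaw": 0.0, "translation": [0, 0, 0.0025], "spin": 0}
    - {"jaw": 0.0, "translation": [0, 0, 0], "spin": 0}
    - {"jaw": 0.0, "translation": [0, 0, 0], "spin": 0}

```text
time: 25.08
tool_pos: [486.3, -282.9, 112.8]
tcp_rot: [-180.0, -0.0, 70.7]
ft_force: [-0.4, 0.4, -3.7]
finger_gap: 10.5
grip_force: 78.6
```

Request:
carry_out:
  commands:
    - {"jaw": 0.0, "translation": [0, 0, 0.001], "spin": 0}
    - {"jaw": 0.0, "translation": [0, 0, 0.001], "spin": 0}
    - {"jaw": 0.0, "translation": [0, 0, 0.001], "spin": 0}
    - {"jaw": 0.0, "translation": [0, 0, 0.001], "spin": 0}
    - {"jaw": 0.0, "translation": [0, 0, 0], "spin": 0}
    - {"jaw": 0.0, "translation": [0, 0, 0], "spin": 0}
    - {"jaw": 0.0, "translation": [0, 0, 0], "spin": 0}
    - {"jaw": 0.0, "translation": [0, 0, 0], "spin": 0}

```text
time: 25.75
tool_pos: [486.5, -283.0, 109.2]
tcp_rot: [180.0, 0.0, 70.7]
ft_force: [-0.1, -0.8, -3.7]
finger_gap: 10.5
grip_force: 78.6
```

Request:
carry_out:
  commands:
    - {"jaw": 0.0, "translation": [0, 0, 0.001], "spin": 0}
    - {"jaw": 0.0, "translation": [0, 0, 0.001], "spin": 0}
    - {"jaw": 0.0, "translation": [0, 0, 0.001], "spin": 0}
    - {"jaw": 0.0, "translation": [0, 0, 0.001], "spin": 0}
    - {"jaw": 0.0, "translation": [0, 0, 0], "spin": 0}
    - {"jaw": 0.0, "translation": [0, 0, 0], "spin": 0}
    - {"jaw": 0.0, "translation": [0, 0, 0], "spin": 0}
    - {"jaw": 0.0, "translation": [0, 0, 0], "spin": 0}

```text
time: 26.42
tool_pos: [486.5, -283.1, 105.2]
tcp_rot: [180.0, 0.0, 70.7]
ft_force: [0.1, -0.2, -4.1]
finger_gap: 10.2
grip_force: 78.6
```

Request:
carry_out:
  commands:
    - {"jaw": 0.0, "translation": [0, 0, 0.001], "spin": 0}
    - {"jaw": 0.0, "translation": [0, 0, 0.001], "spin": 0}
    - {"jaw": 0.0, "translation": [0, 0, 0], "spin": 0}
    - {"jaw": 0.0, "translation": [0, 0, 0], "spin": 0}
    - {"jaw": 0.0, "translation": [0, 0, 0], "spin": 0}
    - {"jaw": 0.0, "translation": [0, 0, 0], "spin": 0}
    - {"jaw": 0.0, "translation": [0, 0, 0], "spin": 0}
    - {"jaw": 0.0, "translation": [0, 0, 0], "spin": 0}

```text
time: 27.08
tool_pos: [486.5, -283.0, 103.1]
tcp_rot: [180.0, 0.0, 70.7]
ft_force: [-0.3, 0.2, -3.8]
finger_gap: 10.4
grip_force: 78.6
```

Request:
carry_out:
  commands:
    - {"jaw": 0.0, "translation": [0, 0, 0.001], "spin": 0}
    - {"jaw": 0.0, "translation": [0, 0, 0.001], "spin": 0}
    - {"jaw": 0.0, "translation": [0, 0, 0], "spin": 0}
    - {"jaw": 0.0, "translation": [0, 0, 0], "spin": 0}
    - {"jaw": 0.0, "translation": [0, 0, 0], "spin": 0}
    - {"jaw": 0.0, "translation": [0, 0, 0], "spin": 0}
    - {"jaw": 0.0, "translation": [0, 0, 0], "spin": 0}
    - {"jaw": 0.0, "translation": [0, 0, 0], "spin": 0}

```text
time: 27.75
tool_pos: [486.5, -283.1, 101.2]
tcp_rot: [180.0, 0.0, 70.7]
ft_force: [-0.8, 0.3, -0.7]
finger_gap: 10.4
grip_force: 78.8
```

Request:
carry_out:
  commands:
    - {"jaw": 0.0, "translation": [0, 0, 0.001], "spin": 0}
    - {"jaw": 0.0, "translation": [0, 0, 0], "spin": 0}
    - {"jaw": 0.0, "translation": [0, 0, 0], "spin": 0}
    - {"jaw": 0.0, "translation": [0, 0, 0], "spin": 0}
    - {"jaw": 0.0, "translation": [0, 0, 0], "spin": 0}
    - {"jaw": 0.0, "translation": [0, 0, 0], "spin": 0}
    - {"jaw": 0.0, "translation": [0, 0, 0], "spin": 0}
    - {"jaw": 0.0, "translation": [0, 0, 0], "spin": 0}

```text
time: 28.42
tool_pos: [486.6, -283.1, 101.2]
tcp_rot: [180.0, 0.0, 70.7]
ft_force: [-4.0, 2.5, 6.6]
finger_gap: 10.2
grip_force: 80.2
```

Request:
carry_out:
  commands:
    - {"jaw": 0.05, "translation": [0, 0, 0], "spin": 0}
    - {"jaw": 0.05, "translation": [0, 0, 0], "spin": 0}
    - {"jaw": 0.05, "translation": [0, 0, 0], "spin": 0}
    - {"jaw": 0.05, "translation": [0, 0, 0], "spin": 0}
    - {"jaw": 0.05, "translation": [0, 0, 0], "spin": 0}
    - {"jaw": 0.05, "translation": [0, 0, -0.015], "spin": 0}
    - {"jaw": 0.05, "translation": [0, 0, -0.02], "spin": 0}
    - {"jaw": 0.05, "translation": [0, 0, -0.025], "spin": 0}

```text
time: 29.08
tool_pos: [485.3, -282.2, 158.8]
tcp_rot: [-179.8, -0.1, 70.7]
ft_force: [0.2, -0.8, -0.1]
finger_gap: 50.1
grip_force: 0.0
```

```bash
python3 - <<'E'
from plan import *
c=load();c[2]=160;json.dump(c,open(F,"w"))
go((486.44,-283.0,200,70.71,2));
go((556.6,-100.7,200,70.71,10))
c=load();go((c[0],c[1],c[2],160,14))
E
```

```text
2 x [0.0, -0.0, -0.02] |20.0|
cmd [ 486.44 -283.01  200.     70.71]
10 x [0.0195, 0.0006, -0.0] |19.5|
cmd [ 556.51 -100.94  200.     70.71]
[0.0, 0.0, -0.0] -0.1113
[0.0, 0.0, -0.0] -0.1113
[0.0, 0.0, -0.0] -0.1113
[0.0, 0.0, -0.0] -0.1113
[0.0, 0.0, -0.0] -0.1113
[0.0, 0.0, -0.0] -0.1113
[0.0, 0.0, -0.0] -0.1113
[0.0, 0.0, -0.0] -0.1113
[0.0, 0.0, -0.0] -0.1113
[0.0, 0.0, -0.0] -0.1113
[0.0, 0.0, -0.0] -0.1113
[0.0, 0.0, -0.0] -0.1113
[0.0, 0.0, -0.0] -0.1113
[0.0, 0.0, -0.0] -0.1113
cmd [ 556.51 -100.94  200.    159.99]
```

```bash
python3 - <<'E'
from plan import *
json.dump([556.51,-100.94,200,70.71],open(F,"w"))
go((556.5,-100.8,100,70.71,4));go((556.5,-100.8,8,70.71,5))
E
```

```text
4 x [0.0, -0.0, 0.025] |25.0|
cmd [ 556.51 -100.94  100.     70.71]
5 x [0.0, -0.0, 0.0184] |18.4|
cmd [ 556.51 -100.94    8.     70.71]
```

Request:
carry_out:
  commands:
    - {"jaw": 0.05, "translation": [0, 0, -0.02], "spin": 0}
    - {"jaw": 0.05, "translation": [0, 0, -0.02], "spin": 0}
    - {"jaw": 0.05, "translation": [0.0195, 0.0006, 0], "spin": 0}
    - {"jaw": 0.05, "translation": [0.0195, 0.0006, 0], "spin": 0}
    - {"jaw": 0.05, "translation": [0.0195, 0.0006, 0], "spin": 0}
    - {"jaw": 0.05, "translation": [0.0195, 0.0006, 0], "spin": 0}
    - {"jaw": 0.05, "translation": [0.0195, 0.0006, 0], "spin": 0}
    - {"jaw": 0.05, "translation": [0.0195, 0.0006, 0], "spin": 0}

```text
time: 29.75
tool_pos: [528.7, -172.9, 200.1]
tcp_rot: [180.0, 0.0, 70.7]
ft_force: [0.0, -0.4, -0.3]
finger_gap: 50.0
grip_force: 0.0
```

Request:
carry_out:
  commands:
    - {"jaw": 0.05, "translation": [0.0195, 0.0006, 0], "spin": 0}
    - {"jaw": 0.05, "translation": [0.0195, 0.0006, 0], "spin": 0}
    - {"jaw": 0.05, "translation": [0.0195, 0.0006, 0], "spin": 0}
    - {"jaw": 0.05, "translation": [0.0195, 0.0006, 0], "spin": 0}
    - {"jaw": 0.05, "translation": [0, 0, 0], "spin": 0}
    - {"jaw": 0.05, "translation": [0, 0, 0], "spin": 0}
    - {"jaw": 0.05, "translation": [0, 0, 0], "spin": 0}
    - {"jaw": 0.05, "translation": [0, 0, 0], "spin": 0}

```text
time: 30.42
tool_pos: [556.2, -101.7, 200.0]
tcp_rot: [-180.0, 0.0, 70.7]
ft_force: [-0.2, 0.5, 0.2]
finger_gap: 49.5
grip_force: 0.0
```

```bash
python3 - <<'E'
from h import *
s=r.sense();print(s["tool_pos"],s["tcp_rot"])
t=r.snapshot("top");s=r.snapshot("side");w=r.snapshot("wrist")
A=t["pixels"][220:385,380:540];B=s["pixels"][310:480,270:500];C=w["pixels"]
M=np.zeros((600,800,3),np.uint8)
A=cv2.resize(A,None,fx=1.9,fy=1.9,interpolation=cv2.INTER_CUBIC);B=cv2.resize(B,None,fx=2,fy=2,interpolation=cv2.INTER_CUBIC)
C=cv2.resize(C,(340,255))
M[:A.shape[0],:A.shape[1]]=A;M[:B.shape[0],330:330+B.shape[1]]=B;M[345:,:340]=C;cv2.imwrite("pics/m8.png",M)
for p in ((556.5,-100.8,60),(663.3,-92.3,60)): print(proj(w,p)*340/640+[0,345])
E
```

```text
[ 556.24473221 -101.74470607  200.02711524] [-1.79994293e+02  1.95637513e-02  7.06732258e+01]
[173.45576694 466.7750819 ]
[235.80666343 440.16463601]
```

View pics/m8.png

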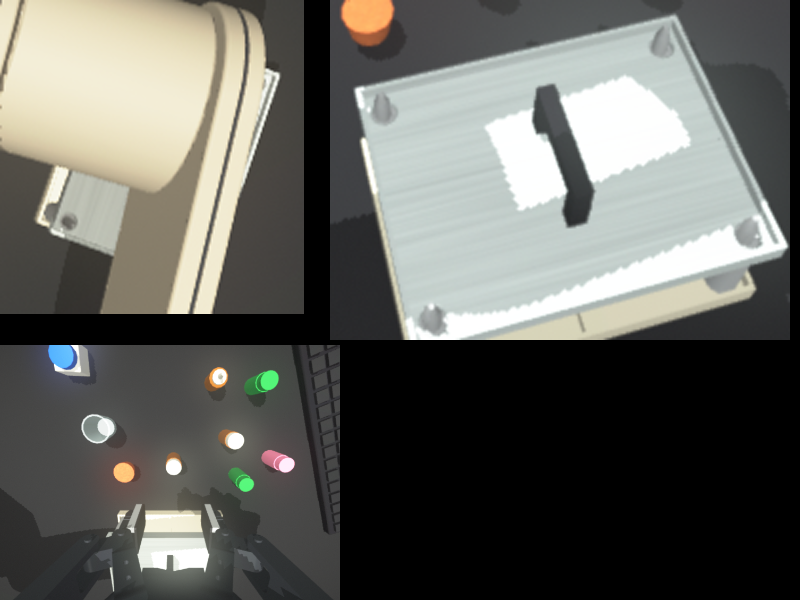

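The side view shows the tray seated, with all four pins through to the same height. The wrist view shows the flat-capped vial at (173,465) as predicted. Now for the vial grasp.

Request:
carry_out:
  commands:
    - {"jaw": 0.05, "translation": [0, 0, 0.025], "spin": 0}
    - {"jaw": 0.05, "translation": [0, 0, 0.025], "spin": 0}
    - {"jaw": 0.05, "translation": [0, 0, 0.025], "spin": 0}
    - {"jaw": 0.05, "translation": [0, 0, 0.025], "spin": 0}
    - {"jaw": 0.05, "translation": [0, 0, 0.0184], "spin": 0}
    - {"jaw": 0.05, "translation": [0, 0, 0.0184], "spin": 0}
    - {"jaw": 0.05, "translation": [0, 0, 0.0184], "spin": 0}
    - {"jaw": 0.05, "translation": [0, 0, 0.0184], "spin": 0}
  squeeze: 35

```text
time: 31.23
tool_pos: [556.4, -101.5, 25.7]
tcp_rot: [180.0, 0.0, 70.7]
ft_force: [0.3, 0.8, -0.2]
finger_gap: 50.2
grip_force: 0.0
```

Request:
carry_out:
  commands:
    - {"jaw": 0.05, "translation": [0, 0, 0.0184], "spin": 0}
    - {"jaw": 0.015, "translation": [0, 0, 0], "spin": 0}
    - {"jaw": 0.015, "translation": [0, 0, 0], "spin": 0}
    - {"jaw": 0.015, "translation": [0, 0, 0], "spin": 0}
    - {"jaw": 0.015, "translation": [0, 0, 0], "spin": 0}
    - {"jaw": 0.015, "translation": [0, 0, 0], "spin": 0}
    - {"jaw": 0.015, "translation": [0, 0, -0.015], "spin": 0}
    - {"jaw": 0.015, "translation": [0, 0, -0.02], "spin": 0}
  squeeze: 35

```text
time: 31.9
tool_pos: [555.2, -100.6, 42.4]
tcp_rot: [-179.8, 0.0, 70.7]
ft_force: [1.0, -0.3, -0.1]
finger_gap: 27.2
grip_force: 34.5
```

```bash
python3 - <<'E'
from plan import *
c=load();c[2]+=35;json.dump(c,open(F,"w"))
a=np.radians(-19.3)
# tray on carrier ~ (484.8,-283.2)
for s in (1,-1): print(484.8+s*55*np.cos(a),-283.2+s*55*np.sin(a))
go((556.5,-100.9,203,70.71,8),(536.7,-301.4,203,70.71,10),(536.7,-301.4,95,70.71,8))
E
```

```text
536.7090523370777 -301.3782915992273
432.8909476629224 -265.0217084007727
8 x [0.0, -0.0, -0.02] |20.0|
10 x [-0.0196, 0.0048, -0.0] |20.2|
8 x [0.0, -0.0001, 0.0135] |13.5|
cmd [ 536.31 -301.53   95.     70.71]
```

Request:
carry_out:
  commands:
    - {"jaw": 0.015, "translation": [0, 0, -0.02], "spin": 0}
    - {"jaw": 0.015, "translation": [0, 0, -0.02], "spin": 0}
    - {"jaw": 0.015, "translation": [0, 0, -0.02], "spin": 0}
    - {"jaw": 0.015, "translation": [0, 0, -0.02], "spin": 0}
    - {"jaw": 0.015, "translation": [0, 0, -0.02], "spin": 0}
    - {"jaw": 0.015, "translation": [0, 0, -0.02], "spin": 0}
    - {"jaw": 0.015, "translation": [0, 0, -0.02], "spin": 0}
    - {"jaw": 0.015, "translation": [0, 0, -0.02], "spin": 0}

```text
time: 32.57
tool_pos: [556.7, -101.0, 205.3]
tcp_rot: [179.9, -0.0, 70.7]
ft_force: [1.0, -0.2, 0.6]
finger_gap: 27.3
grip_force: 34.5
```

Request:
carry_out:
  commands:
    - {"jaw": 0.015, "translation": [-0.0196, 0.0048, 0], "spin": 0}
    - {"jaw": 0.015, "translation": [-0.0196, 0.0048, 0], "spin": 0}
    - {"jaw": 0.015, "translation": [-0.0196, 0.0048, 0], "spin": 0}
    - {"jaw": 0.015, "translation": [-0.0196, 0.0048, 0], "spin": 0}
    - {"jaw": 0.015, "translation": [-0.0196, 0.0048, 0], "spin": 0}
    - {"jaw": 0.015, "translation": [-0.0196, 0.0048, 0], "spin": 0}
    - {"jaw": 0.015, "translation": [-0.0196, 0.0048, 0], "spin": 0}
    - {"jaw": 0.015, "translation": [-0.0196, 0.0048, 0], "spin": 0}

```text
time: 33.23
tool_pos: [541.0, -262.7, 204.3]
tcp_rot: [179.9, 0.0, 70.7]
ft_force: [0.8, 0.2, 0.0]
finger_gap: 27.0
grip_force: 34.5
```

Request:
carry_out:
  commands:
    - {"jaw": 0.015, "translation": [-0.0196, 0.0048, 0], "spin": 0}
    - {"jaw": 0.015, "translation": [-0.0196, 0.0048, 0], "spin": 0}
    - {"jaw": 0.015, "translation": [0, 0, 0], "spin": 0}
    - {"jaw": 0.015, "translation": [0, -0.0001, 0.0135], "spin": 0}
    - {"jaw": 0.015, "translation": [0, -0.0001, 0.0135], "spin": 0}
    - {"jaw": 0.015, "translation": [0, -0.0001, 0.0135], "spin": 0}
    - {"jaw": 0.015, "translation": [0, -0.0001, 0.0135], "spin": 0}
    - {"jaw": 0.015, "translation": [0, -0.0001, 0.0135], "spin": 0}

```text
time: 33.9
tool_pos: [536.1, -300.4, 133.1]
tcp_rot: [-179.9, -0.0, 70.8]
ft_force: [0.8, -0.7, -0.5]
finger_gap: 27.0
grip_force: 34.5
```

Request:
carry_out:
  commands:
    - {"jaw": 0.015, "translation": [0, -0.0001, 0.0135], "spin": 0}
    - {"jaw": 0.015, "translation": [0, -0.0001, 0.0135], "spin": 0}
    - {"jaw": 0.015, "translation": [0, -0.0001, 0.0135], "spin": 0}
    - {"jaw": 0.015, "translation": [0, 0, 0.002], "spin": 0}
    - {"jaw": 0.015, "translation": [0, 0, 0.001], "spin": 0}
    - {"jaw": 0.015, "translation": [0, 0, 0.001], "spin": 0}
    - {"jaw": 0.015, "translation": [0, 0, 0], "spin": 0}
    - {"jaw": 0.015, "translation": [0, 0, 0], "spin": 0}

```text
time: 34.57
tool_pos: [537.0, -302.0, 92.2]
tcp_rot: [179.9, 0.0, 70.7]
ft_force: [-0.1, -0.8, -0.5]
finger_gap: 27.1
grip_force: 34.5
```

Request:
carry_out:
  commands:
    - {"jaw": 0.015, "translation": [0, 0, 0.001], "spin": 0}
    - {"jaw": 0.015, "translation": [0, 0, 0.001], "spin": 0}
    - {"jaw": 0.015, "translation": [0, 0, 0], "spin": 0}
    - {"jaw": 0.015, "translation": [0, 0, 0], "spin": 0}
    - {"jaw": 0.015, "translation": [0, 0, 0], "spin": 0}
    - {"jaw": 0.015, "translation": [0, 0, 0], "spin": 0}
    - {"jaw": 0.015, "translation": [0, 0, 0], "spin": 0}
    - {"jaw": 0.015, "translation": [0, 0, 0], "spin": 0}

```text
time: 35.23
tool_pos: [536.3, -301.5, 89.1]
tcp_rot: [180.0, 0.0, 70.7]
ft_force: [0.5, -0.4, -0.3]
finger_gap: 27.2
grip_force: 34.5
```

```bash
python3 - <<'E'
from plan import *
c=load();c[2]=89;json.dump(c,open(F,"w"))
go((c[0],c[1],201,70.71,7),(663.3,-92.3,160,70.71,12))
E
```

```text
7 x [0.0, 0.0, -0.016] |16.0|
12 x [0.02, 0.0042, 0.0034] |20.7|
cmd [663.17 -91.65 160.2   70.71]
```

Request:
carry_out:
  commands:
    - {"jaw": 0.045, "translation": [0, 0, 0], "spin": 0}
    - {"jaw": 0.045, "translation": [0, 0, 0], "spin": 0}
    - {"jaw": 0.045, "translation": [0, 0, 0], "spin": 0}
    - {"jaw": 0.045, "translation": [0, 0, 0], "spin": 0}
    - {"jaw": 0.045, "translation": [0, 0, -0.016], "spin": 0}
    - {"jaw": 0.045, "translation": [0, 0, -0.016], "spin": 0}
    - {"jaw": 0.045, "translation": [0, 0, -0.016], "spin": 0}
    - {"jaw": 0.045, "translation": [0, 0, -0.016], "spin": 0}

```text
time: 35.9
tool_pos: [536.2, -301.4, 153.7]
tcp_rot: [-180.0, -0.0, 70.7]
ft_force: [-0.6, -0.8, 0.1]
finger_gap: 45.0
grip_force: 0.0
```

Request:
carry_out:
  commands:
    - {"jaw": 0.045, "translation": [0, 0, -0.016], "spin": 0}
    - {"jaw": 0.045, "translation": [0, 0, -0.016], "spin": 0}
    - {"jaw": 0.045, "translation": [0, 0, -0.016], "spin": 0}
    - {"jaw": 0.05, "translation": [0.02, 0.0042, 0.0034], "spin": 0}
    - {"jaw": 0.05, "translation": [0.02, 0.0042, 0.0034], "spin": 0}
    - {"jaw": 0.05, "translation": [0.02, 0.0042, 0.0034], "spin": 0}
    - {"jaw": 0.05, "translation": [0.02, 0.0042, 0.0034], "spin": 0}
    - {"jaw": 0.05, "translation": [0.02, 0.0042, 0.0034], "spin": 0}

```text
time: 36.57
tool_pos: [589.6, -213.3, 184.0]
tcp_rot: [180.0, 0.0, 70.7]
ft_force: [-0.6, -0.3, -0.2]
finger_gap: 50.2
grip_force: 0.0
```

Request:
carry_out:
  commands:
    - {"jaw": 0.05, "translation": [0.02, 0.0042, 0.0034], "spin": 0}
    - {"jaw": 0.05, "translation": [0.02, 0.0042, 0.0034], "spin": 0}
    - {"jaw": 0.05, "translation": [0.02, 0.0042, 0.0034], "spin": 0}
    - {"jaw": 0.05, "translation": [0.02, 0.0042, 0.0034], "spin": 0}
    - {"jaw": 0.05, "translation": [0.02, 0.0042, 0.0034], "spin": 0}
    - {"jaw": 0.05, "translation": [0.02, 0.0042, 0.0034], "spin": 0}
    - {"jaw": 0.05, "translation": [0.02, 0.0042, 0.0034], "spin": 0}
    - {"jaw": 0.05, "translation": [0, 0, 0], "spin": 0}

```text
time: 37.23
tool_pos: [664.1, -88.0, 159.2]
tcp_rot: [-179.9, -0.1, 70.9]
ft_force: [0.6, 0.5, 0.4]
finger_gap: 49.7
grip_force: 0.0
```

```bash
python3 - <<'E'
from h import *
s0=r.sense();print(s0["tool_pos"],s0["time"])
w=r.snapshot("wrist");t=r.snapshot("top");s=r.snapshot("side")
def white(p): return cv2.inRange(cv2.cvtColor(p["pixels"],cv2.COLOR_BGR2HSV),(0,0,150),(179,60,255))
print("pred",proj(w,(663.3,-92.3,60)),[(np.round(c),a,np.round(onz(w,c,58),1)) for c,a in blobs(w,white(w),150,4000) if np.linalg.norm(c-proj(w,(663.3,-92.3,60)))<40])
P=proj(t,(536.5,-301.5,141));Q=proj(s,(536.5,-301.5,141));print("placed pred",P,Q)
A=cv2.resize(cv2.getRectSubPix(t["pixels"],(100,100),tuple(P)),(400,400));B=cv2.resize(cv2.getRectSubPix(s["pixels"],(100,100),tuple(Q)),(400,400))
cv2.imwrite("pics/m9.png",np.hstack([A,B]))
E
```

```text
[664.06732361 -88.00263235 159.24620034] 37.2333
pred [327.82897264 251.16789913] [(array([328., 251.]), np.int32(1013), array([663.3, -92.6,  58. ]))]
placed pred [486.2472237  272.93753995] [431.15915504 360.66762758]
```

View pics/m9.png

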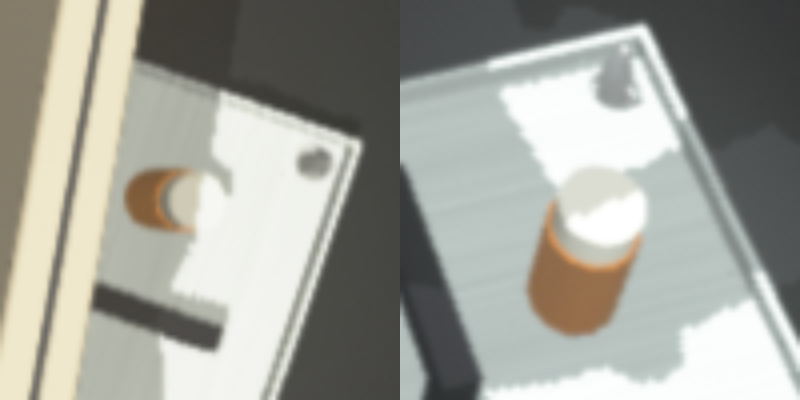

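The first vial stands upright in the tray, with its cap at (200,200) and (602,205) in the crops. The second vial is confirmed at wrist pixel (328,251).

Request:
carry_out:
  commands:
    - {"jaw": 0.05, "translation": [0, 0.0, 0.019], "spin": 0}
    - {"jaw": 0.05, "translation": [0, 0, 0.019], "spin": 0}
    - {"jaw": 0.05, "translation": [0, 0, 0.019], "spin": 0}
    - {"jaw": 0.05, "translation": [0, 0, 0.019], "spin": 0}
    - {"jaw": 0.05, "translation": [0, 0, 0.019], "spin": 0}
    - {"jaw": 0.05, "translation": [0, 0, 0.019], "spin": 0}
    - {"jaw": 0.05, "translation": [0, 0, 0.019], "spin": 0}
    - {"jaw": 0.05, "translation": [0, 0, 0.019], "spin": 0}

```text
time: 38.05
tool_pos: [663.0, -93.1, 8.0]
tcp_rot: [180.0, 0.0, 70.6]
ft_force: [-0.6, 0.7, 0.5]
finger_gap: 49.9
grip_force: 0.0
```

Request:
carry_out:
  commands:
    - {"jaw": 0.015, "translation": [0, 0, 0], "spin": 0}
    - {"jaw": 0.015, "translation": [0, 0, 0], "spin": 0}
    - {"jaw": 0.015, "translation": [0, 0, 0], "spin": 0}
    - {"jaw": 0.015, "translation": [0, 0, 0], "spin": 0}
    - {"jaw": 0.015, "translation": [0, 0, 0], "spin": 0}
    - {"jaw": 0.015, "translation": [0, 0, 0], "spin": 0}
    - {"jaw": 0.015, "translation": [0, 0, -0.015], "spin": 0}
    - {"jaw": 0.015, "translation": [0, 0, -0.02], "spin": 0}

```text
time: 38.72
tool_pos: [661.3, -91.2, 42.3]
tcp_rot: [-179.8, 0.0, 70.7]
ft_force: [0.7, -0.1, -0.8]
finger_gap: 27.4
grip_force: 34.5
```

```bash
python3 - <<'E'
from plan import *
c=load();c[2]=43.2;json.dump(c,open(F,"w"))
# stay clear of the first vial (top at 141): carried bottom 215-8=207
go((c[0],c[1],215.2,70.71,8),(433,-265,215.2,70.71,14),(433,-265,95.2,70.71,8))
E
```

```text
8 x [0.0, 0.0, -0.0215] |21.5|
14 x [-0.0171, -0.0114, -0.0] |20.6|
8 x [-0.0, -0.0, 0.015] |15.0|
cmd [ 433.44 -264.89   95.2    70.71]
```

Request:
carry_out:
  commands:
    - {"jaw": 0.015, "translation": [0, 0, -0.0215], "spin": 0}
    - {"jaw": 0.015, "translation": [0, 0, -0.0215], "spin": 0}
    - {"jaw": 0.015, "translation": [0, 0, -0.0215], "spin": 0}
    - {"jaw": 0.015, "translation": [0, 0, -0.0215], "spin": 0}
    - {"jaw": 0.015, "translation": [0, 0, -0.0215], "spin": 0}
    - {"jaw": 0.015, "translation": [0, 0, -0.0215], "spin": 0}
    - {"jaw": 0.015, "translation": [0, 0, -0.0215], "spin": 0}
    - {"jaw": 0.015, "translation": [0, 0, -0.0215], "spin": 0}

```text
time: 39.38
tool_pos: [663.1, -91.5, 218.2]
tcp_rot: [179.9, -0.0, 70.7]
ft_force: [-0.0, 0.5, -0.2]
finger_gap: 27.1
grip_force: 34.5
```

Request:
carry_out:
  commands:
    - {"jaw": 0.015, "translation": [-0.0171, -0.0114, 0], "spin": 0}
    - {"jaw": 0.015, "translation": [-0.0171, -0.0114, 0], "spin": 0}
    - {"jaw": 0.015, "translation": [-0.0171, -0.0114, 0], "spin": 0}
    - {"jaw": 0.015, "translation": [-0.0171, -0.0114, 0], "spin": 0}
    - {"jaw": 0.015, "translation": [-0.0171, -0.0114, 0], "spin": 0}
    - {"jaw": 0.015, "translation": [-0.0171, -0.0114, 0], "spin": 0}
    - {"jaw": 0.015, "translation": [-0.0171, -0.0114, 0], "spin": 0}
    - {"jaw": 0.015, "translation": [-0.0171, -0.0114, 0], "spin": 0}

```text
time: 40.05
tool_pos: [531.2, -191.1, 217.0]
tcp_rot: [179.9, 0.0, 70.7]
ft_force: [0.4, 1.0, 0.3]
finger_gap: 27.1
grip_force: 34.7
```

Request:
carry_out:
  commands:
    - {"jaw": 0.015, "translation": [-0.0171, -0.0114, 0], "spin": 0}
    - {"jaw": 0.015, "translation": [-0.0171, -0.0114, 0], "spin": 0}
    - {"jaw": 0.015, "translation": [-0.0171, -0.0114, 0], "spin": 0}
    - {"jaw": 0.015, "translation": [-0.0171, -0.0114, 0], "spin": 0}
    - {"jaw": 0.015, "translation": [-0.0171, -0.0114, 0], "spin": 0}
    - {"jaw": 0.015, "translation": [-0.0171, -0.0114, 0], "spin": 0}
    - {"jaw": 0.015, "translation": [0, 0, 0], "spin": 0}
    - {"jaw": 0.015, "translation": [0, 0, 0], "spin": 0}

```text
time: 40.72
tool_pos: [433.1, -265.5, 216.8]
tcp_rot: [179.9, 0.0, 70.6]
ft_force: [-0.1, 0.7, -0.7]
finger_gap: 26.9
grip_force: 34.7
```

Request:
carry_out:
  commands:
    - {"jaw": 0.015, "translation": [0, 0, 0.015], "spin": 0}
    - {"jaw": 0.015, "translation": [0, 0, 0.015], "spin": 0}
    - {"jaw": 0.015, "translation": [0, 0, 0.015], "spin": 0}
    - {"jaw": 0.015, "translation": [0, 0, 0.015], "spin": 0}
    - {"jaw": 0.015, "translation": [0, 0, 0.015], "spin": 0}
    - {"jaw": 0.015, "translation": [0, 0, 0.015], "spin": 0}
    - {"jaw": 0.015, "translation": [0, 0, 0.015], "spin": 0}
    - {"jaw": 0.015, "translation": [0, 0, 0.015], "spin": 0}

```text
time: 41.38
tool_pos: [434.5, -264.3, 95.4]
tcp_rot: [179.9, -0.0, 70.8]
ft_force: [-0.4, 0.3, -0.3]
finger_gap: 27.0
grip_force: 34.7
```

Request:
carry_out:
  commands:
    - {"jaw": 0.015, "translation": [0, 0, 0.002], "spin": 0}
    - {"jaw": 0.015, "translation": [0, 0, 0.002], "spin": 0}
    - {"jaw": 0.015, "translation": [0, 0, 0.001], "spin": 0}
    - {"jaw": 0.015, "translation": [0, 0, 0.001], "spin": 0}
    - {"jaw": 0.015, "translation": [0, 0, 0], "spin": 0}
    - {"jaw": 0.015, "translation": [0, 0, 0], "spin": 0}
    - {"jaw": 0.015, "translation": [0, 0, 0], "spin": 0}
    - {"jaw": 0.015, "translation": [0, 0, 0], "spin": 0}

```text
time: 42.05
tool_pos: [433.6, -265.1, 89.7]
tcp_rot: [180.0, 0.0, 70.7]
ft_force: [0.5, 1.0, -0.3]
finger_gap: 27.3
grip_force: 34.7
```

Release, rise, and look before handing in.

Request:
carry_out:
  commands:
    - {"jaw": 0.045, "translation": [0, 0, 0], "spin": 0}
    - {"jaw": 0.045, "translation": [0, 0, 0], "spin": 0}
    - {"jaw": 0.045, "translation": [0, 0, 0], "spin": 0}
    - {"jaw": 0.045, "translation": [0, 0, 0], "spin": 0}
    - {"jaw": 0.045, "translation": [0, 0, -0.016], "spin": 0}
    - {"jaw": 0.045, "translation": [0, 0, -0.016], "spin": 0}
    - {"jaw": 0.045, "translation": [0, 0, -0.016], "spin": 0}
    - {"jaw": 0.045, "translation": [0, 0, -0.016], "spin": 0}

```text
time: 42.72
tool_pos: [433.3, -264.8, 153.9]
tcp_rot: [-180.0, -0.0, 70.7]
ft_force: [0.1, -0.6, -0.0]
finger_gap: 44.8
grip_force: 0.0
```

Request:
carry_out:
  commands:
    - {"jaw": 0.045, "translation": [0, 0, -0.016], "spin": 0}
    - {"jaw": 0.045, "translation": [0, 0, -0.016], "spin": 0}
    - {"jaw": 0.045, "translation": [0, 0, -0.016], "spin": 0}
    - {"jaw": 0.045, "translation": [0, 0, -0.016], "spin": 0}
    - {"jaw": 0.045, "translation": [0.02, 0, -0.016], "spin": 0}
    - {"jaw": 0.045, "translation": [0.02, 0, 0], "spin": 0}
    - {"jaw": 0.045, "translation": [0.02, 0, 0], "spin": 0}
    - {"jaw": 0.045, "translation": [0, 0, 0], "spin": 0}

```text
time: 43.38
tool_pos: [454.3, -205.8, 233.8]
tcp_rot: [179.9, -0.1, 70.8]
ft_force: [-0.1, 0.4, 0.4]
finger_gap: 44.9
grip_force: 0.0
```

```bash
python3 - <<'E'
from h import *
s=r.snapshot("side");cv2.imwrite("pics/s10.png",s["pixels"]);print(r.sense()["time"])
E
```

```text
43.4333
```

View pics/s10.png

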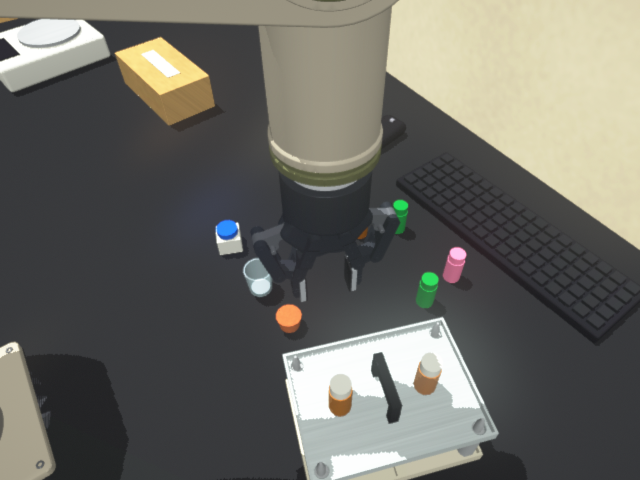

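The final view shows both vials upright at (340,395) and (428,374), either side of the handle. The tray is seated on its pins, and the square jar is untouched at (228,235). Handing in.

```bash
python3 -c "
from bench import r
print(r.hand_in())"
```

```text
the job is handed in; nothing more can be done
None
```

I handed the job in at about 43 s: both round jars are in the base bays, the tray is on all four posts, and the two amber vials stand upright on either side of its handle. No verdict was returned. The dropper was hidden behind the gripper in my last picture, so I checked only the square jar as unmoved.

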